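# Load the drying bay and flag it in use

### The arm

A 6-joint arm with a two-finger parallel gripper is mounted at the origin on the work surface. World frame = base frame: x ahead of the robot, y to its left, z up, the work surface at z = 0. Lengths are in mm, angles in rad, forces in N, time in s.
With the tool pointing down it reaches from about 350 to 975 mm from the base axis. Payload 7.1 kg.
Tool frame: the origin (TCP) lies between the finger pads; the fingertips stand 8 mm ahead of it and the grasp point (between the pads) lies 11 mm behind it; x points along the fingers, y is the direction in which the jaws open and shut, and the axes are right-handed (so a half turn about x gives the same grasp; the last joint's range is limited). The gripper opens to 88 mm and grips with 3 to 60 N. Pads are 20 mm wide; open, the fingers measure 115 mm over their backs; the gripper's body (75 mm by 178 mm) begins 61 mm behind the grasp point.
Start: joints at [1.169, 0.423, 1.63, -0, 1.089, -0.019], TCP at [233.417, 579.759, 194.075] pointing down, gripper open.
Joint ranges: [-3, 3], [-0.9, 2.11], [0.09, 2.58], [-1.31, 4.45], [0.11, 2.69], [-2.54, 2.54]. Speed limits (rad/s): [2.39, 2.39, 3.01, 3.14, 3.14, 3.14].

### API

Orientations are given as a rotation vector (axis times angle).
In Python, from workcell import ctrl gives the robot as it stands.
- The arm moves only by the tool apply_moves, never from a script. Its argument "increments" is a list of rows, each an object with "gripper": the opening in per cent of the stroke, from 0 (shut) to 100 (fully open); "delta_pos": the shift along the tool's x, y, z in cm, a list of three; "dr": the turn, a rotation vector about the tool's x, y, z in rad, a list of three. In form: [{"gripper": gripper, "delta_pos": [dx, dy, dz], "dr": [ax, ay, az]}, ...]. A call has exactly 5 rows; each row shifts and turns the commanded pose from where the row before left it, along the tool's axes as they then stand; what a row does not reach is not made up. A row lasts 1/12 s, in which the tool goes at most 41.7 mm and 7.16 degrees, less where a joint would pass 70% of its speed; a pose out of reach is approached as far as the arm can. A call with a gripper value outside its range is refused whole. The fingers move at their own pace and stop on an object; the grip force is fixed at half the most. Time passes only in rows, so rows that do not move let the fingers close, or fill a call up. It gives the time, the measured TCP pose, the force and the opening at its end, in the units of the state.
- ctrl.get_obs(): the state, without advancing time (a new reading comes with each control period).
- ctrl.get_image(name): name is "scene" or "top"; returns a dict with "img" (480x640x3 uint8, red, green, blue), "range_z" (480x640 float32, mm along the optical axis (not along the pixel's ray), 0 where there is no reading), "mtx" (3x3 intrinsics, pixels), "rvec" (rotation vector, rad) and "tvec" (3), from world to camera coordinates, as OpenCV has them. Camera axes: x right, y down, z forward; pixel columns grow to the right and rows downward; lengths in mm; the calibration is good to about 2 mm. A picture is of the moment at which its call begins.
- ctrl.close_job(): hands the job in, once; it reports no verdict.
The state is a dict: "t": time; "qpos": joint angles; "qvel": joint speeds; "joint_torque": joint torques, N m; "ee_pos": TCP position; "orientation": TCP orientation; "ft_force": force on the tool from outside, world axes, zero at the start; "moment": the same for the moment, N m; "width": finger opening in mm.
Only numpy, scipy, OpenCV 4.12 (cv2) and the standard library are available. Lean on these libraries where they do the work, as an engineer would, in place of code of your own. Each camera call takes 0.05 s, during which the arm holds its last target. There are 200 camera calls.

### The job

Slide the loose carrier plate along the bench, without lifting or tipping it, into the slot of the empty drying bay (green lamp) until it is fully home against the stop. Then flag the dryer as in use: take the tag from its stand and leave it hanging on the hook by its window, upright, with the orange face outward, away from the hook's post. Do not disturb anything else on the bench.

Things in the scene. Friction and masses are not known exactly. Their poses are not given: they have to be found in the camera images.
- plate_center (a point): aluminium carrier plate lying flat and loose on the bench, 120 (its x) x 96 (its y) x 14 mm thick, about 0.25 to 0.5 kg, with two flat black sample discs on top; the point is its centre, 7 mm above its underside. Too wide to grasp comfortably; its edges can be pushed. Either of its short ends may go in first.
- bay_free: the empty drying bay (green lamp), fixed: housing 145 x 126 mm, 50 mm high, with a level slot at bench level (the bench is its floor) under a clear roof. Origin: centre of the underside; x is the direction in which the plate slides in. Slot mouth at x = -70 mm, its end stop at x = +35 mm. With the plate against the stop its centre is at x = -25 mm, y = 0.
- bay_free_mouth (a point): middle of the empty bay's slot mouth, 9 mm above the bench, bay's axes. The slot is 100 mm wide (y), 18 mm high, 105 mm deep; a plate fully home sticks out 15 mm from the mouth. Two black guide cheeks, 18 mm high, stand before the mouth, flaring from 100 mm apart at the mouth to 124 mm apart 30 mm before it.
- bay_full: the occupied bay (red lamp): the same housing, same axes, fixed on the bench, with a plate already in it that is fixed. Leave it.
- tag_center (a point): loose status tag, 80 wide (its y) x 130 high (its z) x 10 mm thick (its x), 90 g, standing upright in its stand; orange face with a black dot to its +x, white face to -x. The point is its centre. It has a window 44 mm wide, from z = -5 to +25 mm about the centre; the solid bar above it (z = +25 to +65 mm) is the place to grip, across the thickness.
- tag_window_top (a point): middle of the upper edge of the tag's window, 25 mm above the tag's centre; same axes as the tag.
- tag_stand: grey block, fixed, 64 (x) x 110 (y) x 40 mm high, with a groove along y, 12 mm wide, 28 mm deep, in which the tag stands; origin: centre of the underside. The tag's bottom is 12 mm above the bench.
- hook_stand: fixed hook stand; origin: centre of the underside of its base, 100 (x) x 90 x 12 mm. A 14 mm post stands at x = -40 mm, up to z = 164 mm. From it a level bar 8 mm thick, axis at z = 160 mm, runs along +x to x = +35 mm and turns up there, tip's top at z = 174 mm. The hook points to +x: outward is +x.
- hook_tip (a point): top of the hook's upturned tip; stand's axes.
- hook_seat (a point): upper side of the middle of the hook's level bar (x = 0, y = 0, z = 164 mm in the stand's frame), where the upper edge of the tag's window should rest.
- weight: brass weight 36 mm across, 50 mm high, loose; origin: centre of the underside. Leave alone.
- dish: white dish 66 mm across, 30 mm high, loose; origin: underside. Leave alone.
- jar: amber jar 52 mm across, 55 mm high, loose; origin: underside. Leave alone.
- bottle_a: white bottle 66 mm across, 160 mm high, loose; origin: underside. Leave alone.
- beaker: glass beaker 70 mm across, 95 mm high, loose; origin: underside. Leave alone.
- spatula: spatula 150 mm long lying on the bench, loose. Leave alone.
- can: grey and yellow can 60 mm across, 75 mm high, loose; origin: underside. Leave alone.
Things that resemble listed ones, but are neither listed nor needed, are in the scene too. What is shaped like the part that bears plate_center but pink or red is not meant. What is shaped like the part that bears tag_center but blue is not meant.

How it is judged (in metres and radians):
On the way, in this order (a step that is already met when the one before it is completed fails the run):
1. the plate is fully home in the empty bay (x of plate_center in the frame of bay_free between -0.029 and -0.02 m and y of plate_center in the frame of bay_free between -0.005 and 0.005 m and angle between the x axis of plate_center and the x axis of bay_free, either way round below 0.06 rad and height (world z) of plate_center below 0.012 m), for 0.2 s.
2. the tag hangs on the hook by its window, orange face outward, released (x of tag_window_top in the frame of hook_stand between -0.03 and 0.03 m and y of tag_window_top in the frame of hook_stand between -0.015 and 0.015 m and z of tag_window_top in the frame of hook_stand between 0.158 and 0.172 m and angle between tag_center's own z axis and vertical below 0.25 rad and angle between the x axis of tag_center and the x axis of hook_stand, either way round below 0.5 rad and x of hook_tip in the frame of tag_center above 0 m and contact force between the fingers and tag below 0.05 N), for 0.2 s.
At the end, for the whole second after the job is handed in: Plate flat in the empty bay, within 4 mm of its stop, 5 mm of the middle, 0.06 rad square. Tag at rest, released, hanging by its window on the level bar (8 mm in height, 15 mm sideways, 30 mm along), upright to 0.25 rad, square to the hook to 0.5 rad, orange face to the hook's tip (all of step 1 and all of step 2 and linear speed of plate below 0.02 m/s and linear speed of tag below 0.03 m/s); the robot touches nothing.
It fails at once if the plate is lifted off the bench or tipped (centre more than 18 mm high, or tilted more than 0.2 rad) (height (world z) of plate_center above 0.018 m or angle between plate_center's own z axis and vertical above 0.2 rad).
It fails at once if a bystander is moved by more than 25 mm (distance of any of weight, dish, jar, bottle_a, beaker, spatula, can from where it was at the start of the episode above 0.025 m).
It also fails if it takes over 72 s, if anything falls off the work surface, if the arm or the gripper's body presses on something with over 40 N, if the wrist force passes 120 N, or if a joint passes its speed limit or range.

## Working session

There is one attempt and no reset: what is moved stays moved. The work goes in short steps, Python scripts to look and compute and a tool call to move; the robot and the scene stay as the last step left them, time stands still between calls to the robot, and variables do not carry over. Pictures are saved under pics/ and viewed, about 8 in all and at most 12, crops included, and the job is handed in when it is done.

Besides the shell and the picture viewer there is one more tool, called after "Call:" in YAML: its name, and indented under it one key for each argument. apply_moves: Moves the arm, as the interface text tells. Its arguments: {"type":"object","properties":{"increments":{"type":"array","items":{"type":"object","properties":{"gripper":{"type":"number"},"delta_pos":{"type":"array","items":{"type":"number"}},"dr":{"type":"array","items":{"type":"number"}}}}}},"required":["increments"]}

```bash
mkdir -p pics; ls
python3 - <<'E'
from workcell import ctrl
import cv2,numpy as np
o=ctrl.get_obs()
print({k:np.round(v,3).tolist() for k,v in o.items()})
for n in("scene","top"):
    d=ctrl.get_image(n); np.savez(f"pics/{n}0.npz",**d)
    cv2.imwrite(f"pics/{n}0.png",d["img"][:,:,::-1])
    R=cv2.Rodrigues(d["rvec"])[0]; print(n,d["mtx"].tolist(),(-R.T@np.ravel(d["tvec"])).round(),R.round(2).tolist())
E
```

```text
pics
{'t': 0.0, 'qpos': [1.169, 0.424, 1.631, 0.0, 1.089, -0.019], 'qvel': [-0.001, 0.001, 0.001, 0.001, -0.001, 0.0], 'joint_torque': [0.001, -54.463, -27.366, 0.064, 0.023, -0.0], 'ee_pos': [233.169, 579.239, 193.307], 'orientation': [0.299, 1.55, -0.301], 'ft_force': [0.312, 0.204, 0.456], 'moment': [-0.041, 0.022, -0.007], 'width': 87.6}
scene [[510.66478023423343, 0.0, 317.8388009822962], [0.0, 510.66478023423343, 248.05229109035136], [0.0, 0.0, 1.0]] [1047. -956.  894.] [[0.84, 0.55, -0.02], [0.31, -0.51, -0.81], [-0.45, 0.67, -0.59]]
top [[512.9475249552759, 0.0, 317.99782046382063], [0.0, 512.9475249552759, 240.19782815207986], [0.0, 0.0, 1.0]] [ 265.  -68. 1460.] [[0.01, -1.0, 0.02], [-0.99, -0.02, -0.14], [0.14, -0.01, -0.99]]
```

View pics/scene0.png

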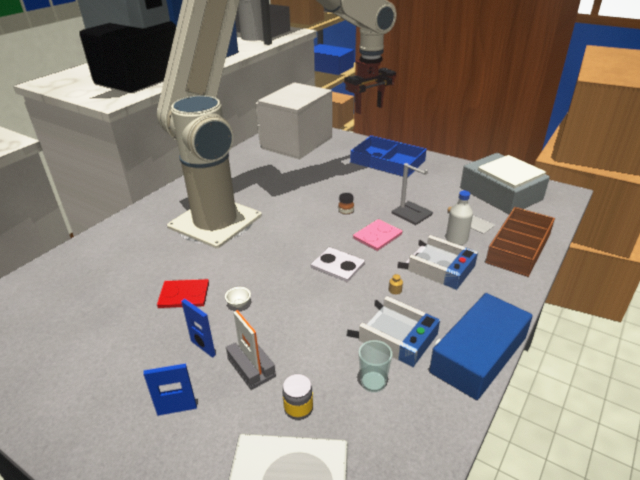

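View pics/top0.png

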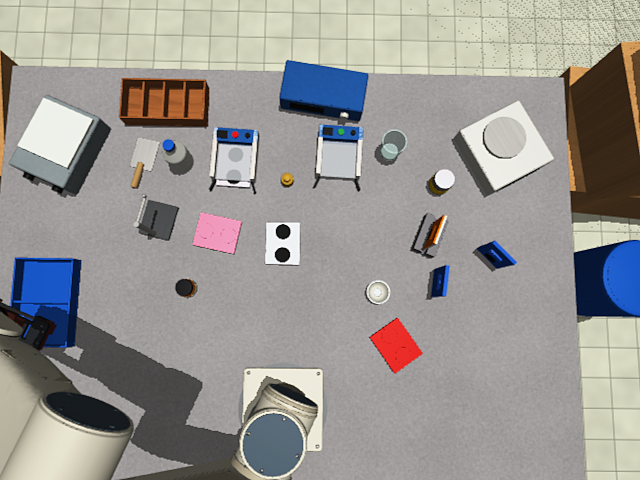

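The scene shows the silver plate with two discs at (338,263), the green-lamp bay at (400,328), the tag in its stand at (250,350) and the hook at (412,195). In the top view the plate is at (282,243), the free bay at (339,155) with its mouth near row 187, the tag at (432,235) and the hook stand at (157,217).

```bash
cat > h.py <<'E'
import numpy as np,cv2
def load(n): return dict(np.load(f"pics/{n}.npz"))
def ray(d,uv,z):
    "pixels (N,2) -> world points on plane height z"
    uv=np.atleast_2d(np.asarray(uv,float)); R=cv2.Rodrigues(d["rvec"])[0]; C=-R.T@np.ravel(d["tvec"])
    r=np.c_[uv,np.ones(len(uv))]@np.linalg.inv(d["mtx"]).T@R
    return C+r*((z-C[2])/r[:,2])[:,None]
def proj(d,P): return cv2.projectPoints(np.float64(P).reshape(-1,1,3),d["rvec"],d["tvec"],d["mtx"],None)[0].reshape(-1,2)
def cloud(d):
    R=cv2.Rodrigues(d["rvec"])[0]; v,u=np.mgrid[:480,:640]; z=d["range_z"].astype(float)
    p=np.stack([u*z,v*z,z],-1)@np.linalg.inv(d["mtx"]).T
    return (p-np.ravel(d["tvec"]))@R
def blobs(mask,mn=30):
    cs=cv2.findContours(mask.astype(np.uint8),cv2.RETR_EXTERNAL,cv2.CHAIN_APPROX_NONE)[0]
    return [c for c in cs if cv2.contourArea(c)>=mn]
E
python3 - <<'E'
from h import *
d=load("top0"); im=d["img"].astype(int); W=cloud(d)
print("bench z",np.median(W[280:340,300:340,2]), "base pts",W[260,330])
# plate: bright contour
m=np.zeros((480,640),bool); m[215:272,255:310]=(im.min(2)>185)[215:272,255:310]
b=max(blobs(m),key=cv2.contourArea); r=cv2.minAreaRect(b); box=cv2.boxPoints(r); P=ray(d,box,14)[:,:2]
print("plate px",r,"c",P.mean(0),"edges",[np.linalg.norm(P[i]-P[i-1]).round(1) for i in range(4)],[np.degrees(np.arctan2(*(P[i]-P[i-1])[::-1])).round(1) for i in range(4)])
m=np.zeros((480,640),bool); m[218:268,268:298]=(im.max(2)<60)[218:268,268:298]
for c in blobs(m): print("disc",ray(d,np.mean(c.reshape(-1,2),0),15)[0])
for n,(r0,r1,c0,c1) in dict(bay=(118,195,305,372),tag=(205,262,405,455),hook=(190,245,128,185)).items():
    cv2.imwrite(f"pics/c_{n}.png",0) if 0 else None
    crop=[cv2.resize(d["img"][r0:r1,c0:c1,::-1],None,fx=6,fy=6,interpolation=cv2.INTER_NEAREST)]
    globals().setdefault("C",[]).append(cv2.copyMakeBorder(crop[0],0,470-crop[0].shape[0],0,10,0))
cv2.imwrite("pics/crops0.png",cv2.resize(np.hstack(C),None,fx=.72,fy=.72,interpolation=cv2.INTER_AREA))
print(np.hstack(C).shape)
E
```

```text
bench z 0.6331799470705894 base pts [ 410.1461328  -125.0783475     3.75874644]
plate px ((282.0, 243.0), (42.0, 34.0), 90.0) c [455.83007197  12.21391407] edges [np.float64(120.3), np.float64(97.0), np.float64(120.4), np.float64(95.9)] [np.float64(1.6), np.float64(-89.0), np.float64(-178.9), np.float64(90.9)]
disc [422.68940786  11.41005632  15.        ]
disc [489.6171782   11.48422314  15.        ]
(470, 1074, 3)
```

View pics/crops0.png

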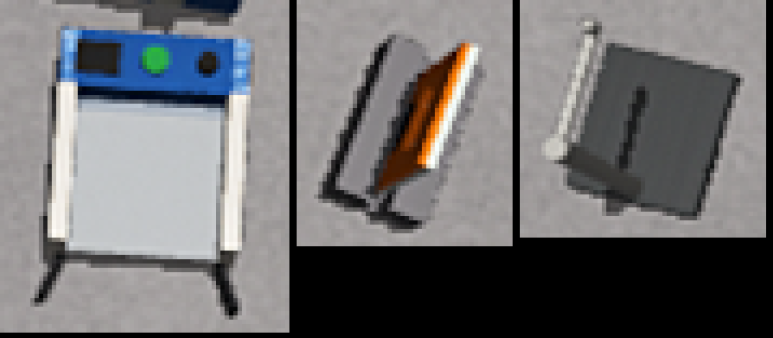

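Run:
```python
from h import *
for n in("top0","scene0"):
    d=load(n); im=d["img"].astype(int); W=cloud(d); z=W[...,2]; ok=d["range_z"]>0
    def rect(name,m,zz,x,y):
        m=ok&m&(z>zz[0])&(z<zz[1])&(W[...,0]>x[0])&(W[...,0]<x[1])&(W[...,1]>y[0])&(W[...,1]<y[1])
        p=W[m]
        if len(p)<5: print(n,name,len(p));return
        r=cv2.minAreaRect(p[:,:2].astype(np.float32)); b=cv2.boxPoints(r)
        l=sorted([(np.linalg.norm(b[i]-b[i-1]).round(1),np.degrees(np.arctan2(*(b[i]-b[i-1])[::-1])).round(1)) for i in(1,2)])
        print(n,name,len(p),np.round(r[0],1),l,"zmed",np.median(p[:,2]).round(1),"mean",p.mean(0).round(1))
    T=np.ones((480,640),bool)
    rect("bay",T,(42,56),(590,790),(-240,-80)); rect("plate",im.min(2)>150,(8,20),(380,530),(-60,90))
    rect("platebay slot",T,(56,99),(590,790),(-240,-80))
    rect("fullbay",T,(42,56),(590,790),(60,220))
    rect("hookbar",T,(148,180),(380,620),(250,480)); rect("hookbase",T,(8,17),(400,600),(260,460))
    rect("tagtop",T,(132,148),(380,620),(-480,-280)); rect("tagstand",T,(35,46),(380,620),(-480,-280))
    rect("bottle",T,(60,180),(620,800),(230,420)); rect("weight",T,(35,60),(560,720),(0,80)); rect("beaker",T,(60,110),(600,800),(-360,-200))
    rect("can",T,(65,90),(520,720),(-500,-300))
    # green lamp
    g=(im[...,1]>im[...,0]+60)&(im[...,1]>im[...,2]+40); rect("lamp",g,(20,70),(500,900),(-300,0))
```

```text
top0 bay 838 [ 719.5 -144.9] [(np.float32(126.1), np.float32(87.2)), (np.float32(144.6), np.float32(-2.8))] zmed 50.5 mean [ 742.6 -147.1   50.3]
top0 plate 982 [456.8  11. ] [(np.float32(129.0), np.float32(-7.0)), (np.float32(158.7), np.float32(83.0))] zmed 14.5 mean [454.6  12.   14.5]
top0 platebay slot 71 [ 716.6 -142.7] [(np.float32(116.7), np.float32(88.6)), (np.float32(143.8), np.float32(-1.4))] zmed 57.4 mean [ 763.3 -154.6   58.2]
top0 fullbay 915 [706.1 155.2] [(np.float32(127.1), np.float32(87.4)), (np.float32(147.4), np.float32(-2.6))] zmed 50.7 mean [729.9 153.3  50.5]
top0 hookbar 132 [512.9 367.8] [(np.float32(14.1), np.float32(75.2)), (np.float32(85.6), np.float32(-14.8))] zmed 164.0 mean [508.4 369.3 164.1]
top0 hookbase 902 [498.1 359.6] [(np.float32(186.9), np.float32(-0.3)), (np.float32(199.2), np.float32(89.7))] zmed 12.6 mean [515.7 363.3  12.5]
top0 tagtop 139 [ 450.4 -404.6] [(np.float32(37.6), np.float32(89.4)), (np.float32(138.5), np.float32(-0.6))] zmed 141.5 mean [ 477.8 -403.9  141.3]
top0 tagstand 537 [ 501.8 -409.2] [(np.float32(78.0), np.float32(76.3))
[... 2028 characters left out ...]
[(np.float32(51.8), np.float32(83.5)), (np.float32(65.6), np.float32(-6.5))] zmed 102.6 mean [696.9 288.8 105.2]
scene0 weight 13 [639.5   4.3] [(np.float32(7.7), np.float32(87.3)), (np.float32(16.6), np.float32(-2.7))] zmed 46.2 mean [640.2   3.   46.4]
scene0 beaker 774 [ 735.4 -299.3] [(np.float32(67.5), np.float32(42.9)), (np.float32(70.9), np.float32(-47.1))] zmed 80.9 mean [ 735.2 -298.7   79.9]
scene0 can 584 [ 641.2 -406.5] [(np.float32(111.4), np.float32(-57.4)), (np.float32(221.0), np.float32(32.6))] zmed 73.4 mean [ 639.6 -437.    73.2]
scene0 lamp 34 [ 773.5 -149.3] [(np.float32(13.7), np.float32(22.3)), (np.float32(18.5), np.float32(-67.7))] zmed 53.3 mean [ 774.7 -151.4   52.9]
```

```bash
cat >> h.py <<'E'
from scipy.spatial.transform import Rotation as Rn
def pose():
    from workcell import ctrl
    o=ctrl.get_obs(); R=Rn.from_rotvec(o["orientation"]).as_matrix(); p=np.array(o["ee_pos"])
    print("t%.2f p %s yaw(y) %.4f down %s F %s w %.1f q %s"%(o["t"],p.round(1),np.arctan2(R[1,1],R[0,1]),R[:,0].round(3),np.round(o["ft_force"],1),o["width"],np.round(o["qpos"],2)))
    return p,R,o
def plan(xyz,yaw=None,R=None,p=None):
    "total shift (cm) in tool axes now, level-yaw turn dr, and the shift expressed after the turn"
    p0,R0,_=pose() if R is None else (p,R,0)
    y=np.arctan2(R0[1,1],R0[0,1]) if yaw is None else yaw
    a=np.array([np.cos(y),np.sin(y),0]); Rt=np.c_[[0,0,-1],a,np.cross([0,0,-1],a)]
    dr=Rn.from_matrix(R0.T@Rt).as_rotvec(); D=np.array(xyz)-p0
    print("  dr",dr.round(4),"shift now",(R0.T@D/10).round(2),"after turn",(Rt.T@D/10).round(2)); return Rt
E
python3 - <<'E'
from h import *
plan((456,90,120),-0.0488)
plan((456,90,120),-0.0488+np.pi)
E
```

```text
t0.10 p [233.2 579.3 193.4] yaw(y) 1.1879 down [-0.001 -0.001 -1.   ] F [ 1.1 -0.8 -0. ] w 87.7 q [ 1.17  0.42  1.63  0.    1.09 -0.02]
  dr [1.2367e+00 8.0000e-04 1.2000e-03] shift now [  7.39 -37.05  38.94] after turn [ 7.34 24.64 47.78]
t0.10 p [233.2 579.3 193.4] yaw(y) 1.1879 down [-0.001 -0.001 -1.   ] F [ 1.1 -0.8 -0. ] w 87.7 q [ 1.17  0.42  1.63  0.    1.09 -0.02]
  dr [-1.9049e+00 -1.3000e-03  9.0000e-04] shift now [  7.39 -37.05  38.94] after turn [  7.34 -24.64 -47.78]
```

Call:
apply_moves:
  increments:
    - {"gripper": 100, "delta_pos": [0, -2.47, 2.6], "dr": [0, 0, 0]}
    - {"gripper": 100, "delta_pos": [0, -2.47, 2.6], "dr": [0, 0, 0]}
    - {"gripper": 100, "delta_pos": [0, -2.47, 2.6], "dr": [0, 0, 0]}
    - {"gripper": 100, "delta_pos": [0, -2.47, 2.6], "dr": [0, 0, 0]}
    - {"gripper": 100, "delta_pos": [0, -2.47, 2.6], "dr": [0, 0, 0]}

```text
t: 0.52
ee_pos: [308.0, 414.9, 193.7]
orientation: [0.299, 1.55, -0.3]
ft_force: [1.4, 0.8, -0.3]
width: 87.9
```

Call:
apply_moves:
  increments:
    - {"gripper": 100, "delta_pos": [0, -2.47, 2.6], "dr": [0, 0, 0]}
    - {"gripper": 100, "delta_pos": [0, -2.47, 2.6], "dr": [0, 0, 0]}
    - {"gripper": 100, "delta_pos": [0, -2.47, 2.6], "dr": [0, 0, 0]}
    - {"gripper": 100, "delta_pos": [0, -2.47, 2.6], "dr": [0, 0, 0]}
    - {"gripper": 100, "delta_pos": [0, -2.47, 2.6], "dr": [0, 0, 0]}

```text
t: 0.93
ee_pos: [382.5, 251.8, 194.0]
orientation: [0.3, 1.55, -0.3]
ft_force: [1.1, -0.4, 0.5]
width: 87.7
```

Call:
apply_moves:
  increments:
    - {"gripper": 100, "delta_pos": [0, -2.47, 2.6], "dr": [0, 0, 0]}
    - {"gripper": 100, "delta_pos": [0, -2.47, 2.6], "dr": [0, 0, 0]}
    - {"gripper": 100, "delta_pos": [0, -2.47, 2.6], "dr": [0, 0, 0]}
    - {"gripper": 100, "delta_pos": [0, -2.47, 2.6], "dr": [0, 0, 0]}
    - {"gripper": 100, "delta_pos": [0, -2.47, 2.6], "dr": [0, 0, 0]}

```text
t: 1.35
ee_pos: [457.0, 88.6, 194.0]
orientation: [0.3, 1.55, -0.3]
ft_force: [-0.1, 0.7, 0.2]
width: 87.8
```

Call:
apply_moves:
  increments:
    - {"gripper": 100, "delta_pos": [0.7, 0, 0], "dr": [0.12, 0, 0]}
    - {"gripper": 100, "delta_pos": [0.7, 0, 0], "dr": [0.12, 0, 0]}
    - {"gripper": 100, "delta_pos": [0.7, 0, 0], "dr": [0.12, 0, 0]}
    - {"gripper": 100, "delta_pos": [0.7, 0, 0], "dr": [0.12, 0, 0]}
    - {"gripper": 100, "delta_pos": [0.7, 0, 0], "dr": [0.12, 0, 0]}

```text
t: 1.77
ee_pos: [456.6, 90.1, 158.5]
orientation: [0.771, 1.43, -0.771]
ft_force: [-0.3, -0.4, -0.2]
width: 87.9
```

Call:
apply_moves:
  increments:
    - {"gripper": 100, "delta_pos": [0.7, 0, 0], "dr": [0.12, 0, 0]}
    - {"gripper": 100, "delta_pos": [0.7, 0, 0], "dr": [0.12, 0, 0]}
    - {"gripper": 100, "delta_pos": [0.7, 0, 0], "dr": [0.12, 0, 0]}
    - {"gripper": 100, "delta_pos": [0.7, 0, 0], "dr": [0.12, 0, 0]}
    - {"gripper": 100, "delta_pos": [0.7, 0, 0], "dr": [0.12, 0, 0]}

```text
t: 2.18
ee_pos: [456.5, 90.4, 123.5]
orientation: [1.222, 1.201, -1.223]
ft_force: [-0.2, -0.4, 0.2]
width: 88.0
```

```bash
python3 -c "
from h import *
plan((456,90,12),-0.0488)"
```

```text
t2.18 p [456.5  90.4 123.5] yaw(y) -0.0179 down [-0.001 -0.    -1.   ] F [-0.2 -0.4  0.2] w 88.0 q [ 0.17  0.3   2.03 -0.    0.82  0.19]
  dr [0.0309 0.0001 0.0005] shift now [11.15 -0.05  0.04] after turn [11.15 -0.05  0.04]
```

Call:
apply_moves:
  increments:
    - {"gripper": 80, "delta_pos": [3, 0, 0], "dr": [0.031, 0, 0]}
    - {"gripper": 80, "delta_pos": [3, 0, 0], "dr": [0, 0, 0]}
    - {"gripper": 80, "delta_pos": [3, 0, 0], "dr": [0, 0, 0]}
    - {"gripper": 80, "delta_pos": [1.5, 0, 0], "dr": [0, 0, 0]}
    - {"gripper": 80, "delta_pos": [0.65, 0, 0], "dr": [0, 0, 0]}

```text
t: 2.6
ee_pos: [454.9, 90.1, 10.2]
orientation: [1.238, 1.191, -1.244]
ft_force: [-0.7, 0.1, 0.2]
width: 70.3
```

Call:
apply_moves:
  increments:
    - {"gripper": 80, "delta_pos": [0, 0, 1], "dr": [0, 0, 0]}
    - {"gripper": 80, "delta_pos": [0, 0, 1], "dr": [0, 0, 0]}
    - {"gripper": 80, "delta_pos": [0, 0, 1], "dr": [0, 0, 0]}
    - {"gripper": 80, "delta_pos": [0, 0, 1], "dr": [0, 0, 0]}
    - {"gripper": 80, "delta_pos": [0, 0, 1], "dr": [0, 0, 0]}

```text
t: 3.02
ee_pos: [455.3, 39.1, 13.6]
orientation: [1.242, 1.187, -1.24]
ft_force: [1.0, 0.7, -0.8]
width: 70.6
```

Run:
```python
from h import *
from workcell import ctrl
pose(); d=ctrl.get_image("top"); np.savez("pics/top1.npz",**d)
cv2.imwrite("pics/top1.png",cv2.resize(d["img"][160:320,230:400,::-1],None,fx=3.5,fy=3.5))
```

```text
t3.02 p [455.3  39.1  13.6] yaw(y) -0.0436 down [ 0.002  0.    -1.   ] F [ 1.   0.7 -0.8] w 70.6 q [ 0.06  0.5   2.09 -0.    0.54  0.1 ]
```

View pics/top1.png

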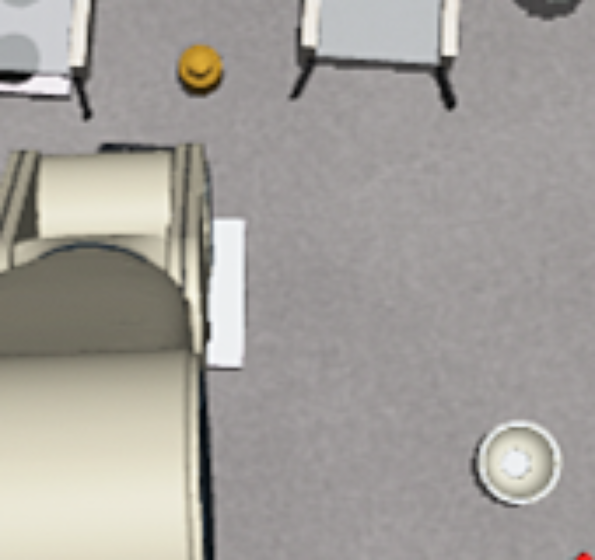

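The plate's far (−y) edge shows at about crop x 243 beside the arm, and the plate is still square. I'll measure that edge.

```bash
cat >> h.py <<'E'
def white(d,r0,r1,c0,c1,th=185):
    m=np.zeros((480,640),bool); m[r0:r1,c0:c1]=(d["img"].min(2)>th)[r0:r1,c0:c1]; return m
E
python3 - <<'E'
from h import *
d=load("top1")
g=d["img"].min(2).astype(float)
# subpixel right edge per row
pts=[]
for v in range(226,262,3):
    r=g[v,292:308]; k=np.argmin(np.diff(r)); w=-np.diff(r)[max(k-1,0):k+2]; u=292+max(k-1,0)+.5+(w*np.arange(len(w))).sum()/w.sum(); pts.append((u,v))
P=ray(d,pts,14); f=np.polyfit(P[:,0],P[:,1],1); print(P[:,1].round(1),"slope",f[0], "y at 455",np.polyval(f,455))
print(d["img"][216:228,295].min(1),d["img"][258:270,295].min(1))
E
```

```text
[-34.9 -35.2 -34.9 -35.1 -34.8 -35.7 -35.  -35.1 -35.7 -36.2 -37.  -37.2] slope 0.02186091183935297 y at 455 -35.63135122780114
[155 153 154 154 153 145 191 246 238 237 236 237] [237 236 237 237 238 244 220  69 159 153 153 152]
```

The far edge is still at y = −36, so the plate has not moved as expected. I'll look from the other camera.

Run:
```python
from h import *
from workcell import ctrl
pose(); d=ctrl.get_image("scene"); np.savez("pics/scene1.npz",**d)
cv2.imwrite("pics/scene1.png",cv2.resize(d["img"][140:310,250:420,::-1],None,fx=3.5,fy=3.5))
pose(); print(proj(d,[[455.3,39,5]]))
```

```text
t3.07 p [455.   38.1  13.4] yaw(y) -0.0441 down [ 0.001 -0.    -1.   ] F [-0.1 -0.7 -0.5] w 70.3 q [ 0.06  0.5   2.09 -0.    0.54  0.1 ]
t3.12 p [455.   38.8  13.3] yaw(y) -0.0453 down [ 0.001 -0.    -1.   ] F [-0.4  0.2 -0.3] w 70.1 q [ 0.06  0.5   2.09 -0.    0.54  0.1 ]
[[342.48740424 258.35625542]]
```

View pics/scene1.png

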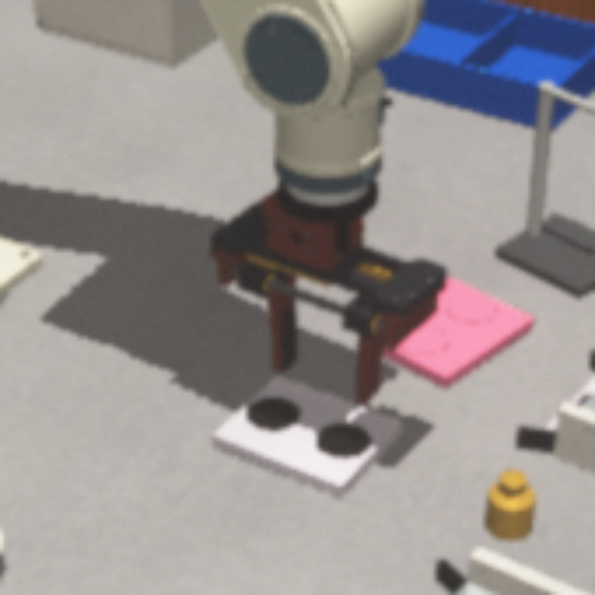

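Run:
```python
from h import *
d=load("scene1")
c=lambda a:[250+a[0]/3.5,140+a[1]/3.5]
for n,a,z in(("plate L",(215,434),14),("plate B",(341,488),14),("bottom edge",(340,493),0),("tip1",(285,372),5),("tip2",(367,402),5),("disc1",(273,413),14),("disc2",(343,438),14)): print(n,ray(d,[c(a)],z)[0].round(1))
for k in("scene0","scene1"):
    e=load(k); m=np.zeros((480,640),bool); m[240:285,305:375]=(e["img"].max(2)<70)[240:285,305:375]
    for b in blobs(m,15): print(k,cv2.minAreaRect(b)[0],ray(e,[cv2.minAreaRect(b)[0]],14)[0].round(1))
W=cloud(d); sel=(W[...,2]>25)&(W[...,2]<60)&(abs(W[...,0]-455)<80)&(abs(W[...,1]-60)<80)&(d["range_z"]>0)
p=W[sel]; 
for s in(-1,1):
    q=p[(p[:,0]-455)*s>0]; print("finger",len(q),q.min(0).round(0),q.max(0).round(0))
```

```text
plate L [400.9 -38.6  14. ]
plate B [520.3 -43.5  14. ]
bottom edge [514.3 -34.6   0. ]
tip1 [397.5  72.    5. ]
tip2 [477.1  71.8   5. ]
disc1 [425.6   8.9  14. ]
disc2 [490.2  10.5  14. ]
scene0 (347.5, 265.5) [489.9   8.4  14. ]
scene0 (327.5, 257.5) [423.1  10.1  14. ]
scene1 (348.0, 265.0) [489.9  11.   14. ]
scene1 (328.0, 257.5) [424.3  10.8  14. ]
scene1 (332.0, 242.5) [395.4  78.5  14. ]
finger 35 [413.  24.  39.] [423.  49.  58.]
finger 39 [488.  20.  40.] [502.  42.  59.]
```

Run:
```python
from h import *
d=load("scene1"); W=cloud(d)
for z in(5,20,39,60): print(z,((proj(d,[[420,41,z],[490,37,z]])-[250,140])*3.5).round(0).tolist())
for u in (331,332,355,356): print(u,[(v,W[v,u].round(0).astype(int).tolist()) for v in range(236,260,3)])
d=load("scene0");W=cloud(d)
sel=(W[...,2]<235)&(W[...,2]>150)&(abs(W[...,0]-233)<70)&(abs(W[...,1]-579)<70)&(d["range_z"]>0); p=W[sel]; print(len(p),p.min(0),p.max(0))
```

```text
5 [[288.0, 399.0], [359.0, 429.0]]
20 [[288.0, 385.0], [360.0, 415.0]]
39 [[288.0, 366.0], [360.0, 396.0]]
60 [[288.0, 345.0], [361.0, 374.0]]
331 [(236, [421, 32, 74]), (239, [420, 34, 63]), (242, [420, 35, 52]), (245, [420, 34, 42]), (248, [396, 72, -2]), (251, [415, 42, 14]), (254, [420, 34, 10]), (257, [429, 19, 12])]
332 [(236, [420, 39, 70]), (239, [418, 43, 56]), (242, [420, 40, 48]), (245, [392, 83, 1]), (248, [396, 77, -5]), (251, [416, 46, 11]), (254, [425, 32, 13]), (257, [430, 22, 11])]
355 [(236, [516, -1, 129]), (239, [504, 21, 101]), (242, [502, 26, 88]), (245, [501, 29, 76]), (248, [500, 30, 65]), (251, [500, 30, 55]), (254, [499, 32, 42]), (257, [488, 54, 13])]
356 [(236, [517, 3, 127]), (239, [507, 22, 102]), (242, [506, 24, 91]), (245, [501, 34, 73]), (248, [501, 34, 62]), (251, [497, 41, 46]), (254, [471, 89, -5]), (257, [479, 76, -5])]
48 [202.89853517 521.42367099 218.15219993] [266.27192491 626.33533156 234.91776273]
```

The top camera saw no plate motion, and the depth image explains it. The fingertips hang at z ≈ 33–37 when the reported TCP is 13, so they sit about 20–24 mm behind the TCP instead of 8 mm ahead. x and y agree. I'll back off and go down in small steps, watching the force.

Call:
apply_moves:
  increments:
    - {"gripper": 80, "delta_pos": [0, 0, -1.5], "dr": [0, 0, 0]}
    - {"gripper": 80, "delta_pos": [0, 0, -2], "dr": [0, 0, 0]}
    - {"gripper": 80, "delta_pos": [0, 0, -2], "dr": [0, 0, 0]}
    - {"gripper": 80, "delta_pos": [0, 0, 0], "dr": [0, 0, 0]}
    - {"gripper": 80, "delta_pos": [0, 0, 0], "dr": [0, 0, 0]}

```text
t: 3.53
ee_pos: [457.2, 95.9, 12.8]
orientation: [1.24, 1.189, -1.239]
ft_force: [-0.9, -0.6, -0.1]
width: 70.3
```

Call:
apply_moves:
  increments:
    - {"gripper": 80, "delta_pos": [0.5, 0, 0], "dr": [0, 0, 0]}
    - {"gripper": 80, "delta_pos": [0.5, 0, 0], "dr": [0, 0, 0]}
    - {"gripper": 80, "delta_pos": [0.5, 0, 0], "dr": [0, 0, 0]}
    - {"gripper": 80, "delta_pos": [0.3, 0, 0], "dr": [0, 0, 0]}
    - {"gripper": 80, "delta_pos": [0, 0, 0], "dr": [0, 0, 0]}

```text
t: 3.95
ee_pos: [456.3, 94.8, -6.4]
orientation: [1.24, 1.189, -1.243]
ft_force: [0.3, -0.3, -0.8]
width: 70.1
```

Run:
```python
from h import *
from workcell import ctrl
p,R,o=pose(); d=ctrl.get_image("scene"); np.savez("pics/scene2.npz",**d); W=cloud(d)
x,y=p[:2]
sel=(W[...,2]>4)&(W[...,2]<60)&(abs(W[...,0]-x)<70)&(abs(W[...,1]-y)<25)&(d["range_z"]>0)&(d["img"].max(2)<130)
q=W[sel]
for s in(-1,1):
    a=q[(q[:,0]-x)*s>0]; print(len(a),a.min(0).round(1),a.max(0).round(1),np.sort(a[:,2])[:12].round(0))
for z in(-10,0,10,20): print(z,proj(d,[[x-40,y,z],[x+40,y,z]]).round(1).tolist())
print(d["range_z"].dtype); cv2.imwrite("pics/scene2.png",cv2.resize(d["img"][200:270,320:390,::-1],None,fx=7,fy=7,interpolation=cv2.INTER_CUBIC))
```

```text
t3.95 p [456.3  94.8  -6.4] yaw(y) -0.0438 down [-0.002 -0.    -1.   ] F [ 0.3 -0.3 -0.8] w 70.1 q [ 0.18  0.55  2.07 -0.    0.52  0.22]
76 [411.2  79.8  18.9] [424.6 103.2  59.8] [19. 19. 20. 22. 23. 23. 24. 24. 24. 25. 25. 26.]
66 [491.6  78.   22.4] [504.3 102.4  59.8] [22. 23. 23. 24. 25. 25. 25. 27. 28. 29. 30. 30.]
-10 [[340.9, 248.4], [364.5, 257.0]]
0 [[340.9, 245.7], [364.6, 254.3]]
10 [[340.9, 243.0], [364.7, 251.5]]
20 [[340.9, 240.2], [364.8, 248.7]]
float32
```

View pics/scene2.png

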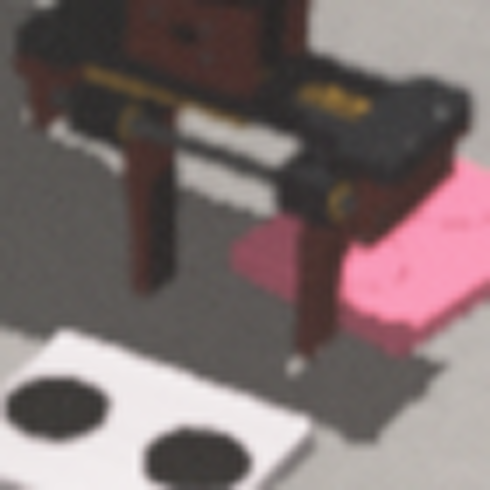

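The fingertips end at about z = 13 for a reported z of −6. I'll go 8 mm lower, then push.

Call:
apply_moves:
  increments:
    - {"gripper": 80, "delta_pos": [0.3, 0, 0], "dr": [0.005, 0, 0]}
    - {"gripper": 80, "delta_pos": [0.3, 0, 0], "dr": [0, 0, 0]}
    - {"gripper": 80, "delta_pos": [0.2, 0, 0], "dr": [0, 0, 0]}
    - {"gripper": 80, "delta_pos": [0, 0, 0], "dr": [0, 0, 0]}
    - {"gripper": 80, "delta_pos": [0, 0, 0], "dr": [0, 0, 0]}

```text
t: 4.42
ee_pos: [456.9, 95.4, -13.5]
orientation: [1.244, 1.186, -1.245]
ft_force: [1.1, 0.3, -0.5]
width: 70.2
```

Call:
apply_moves:
  increments:
    - {"gripper": 80, "delta_pos": [0, 0, 1], "dr": [0, 0, 0]}
    - {"gripper": 80, "delta_pos": [0, 0, 1], "dr": [0, 0, 0]}
    - {"gripper": 80, "delta_pos": [0, 0, 1], "dr": [0, 0, 0]}
    - {"gripper": 80, "delta_pos": [0, 0, 1], "dr": [0, 0, 0]}
    - {"gripper": 80, "delta_pos": [0, 0, 1], "dr": [0, 0, 0]}

```text
t: 4.83
ee_pos: [454.4, 44.1, -13.4]
orientation: [1.245, 1.186, -1.245]
ft_force: [-0.7, 0.7, -0.6]
width: 70.1
```

```bash
cat >> h.py <<'E'
def discs(d,x=(350,700),y=(-260,90)):
    "dark discs of the plate, seen anywhere in the window, at z=14"
    out=[]
    for b in blobs(d["img"].max(2)<75,40):
        (c,ax,_)=cv2.fitEllipse(b) if len(b)>5 else ((0,0),(9,1),0)
        P=ray(d,[c],14)[0]
        if x[0]<P[0]<x[1] and y[0]<P[1]<y[1] and cv2.contourArea(b)<500: out.append((P[:2].round(1).tolist(),np.round(ax,1).tolist()))
    return out
E
python3 - <<'E'
from h import *
from workcell import ctrl
pose()
for n in("scene","top"):
    d=ctrl.get_image(n); np.savez(f"pics/{n}3.npz",**d); print(n,discs(d))
E
```

```text
t4.83 p [454.4  44.1 -13.4] yaw(y) -0.0487 down [-0. -0. -1.] F [-0.7  0.7 -0.6] w 70.1 q [ 0.07  0.56  2.1  -0.    0.49  0.12]
scene [([632.7, -207.8], [5.6, 12.6]), ([489.5, 10.8], [7.4, 12.7]), ([423.9, 10.9], [7.1, 12.5])]
top [([374.9, -3.1], [4.7, 77.8]), ([675.3, -133.9], [39.9, 50.8])]
```

Run:
```python
from h import *
d=load("scene3"); W=cloud(d)
x,y=454.4,44.1
sel=(W[...,2]>18)&(W[...,2]<60)&(abs(W[...,0]-x)<70)&(abs(W[...,1]-y)<40)&(d["range_z"]>0)
q=W[sel]
for s in(-1,1):
    a=q[(q[:,0]-x)*s>0]; print(len(a),a.mean(0).round(1),a.min(0).round(1),a.max(0).round(1),np.sort(a[:,2])[:12].round(0))
for z in(0,14,20,30): print(z,(7*(proj(d,[[x-40,y,z],[x+40,y,z]])-[310,210])).round(0).tolist())
cv2.imwrite("pics/scene3.png",cv2.resize(d["img"][210:290,310:390,::-1],None,fx=7,fy=7,interpolation=cv2.INTER_CUBIC))
```

```text
73 [418.1  38.7  40.2] [407.7  28.9  18.7] [422.3  52.8  58.5] [19. 19. 20. 20. 22. 22. 23. 24. 26. 26. 27. 27.]
87 [497.4  35.7  39.1] [487.9  23.7  18.1] [503.1  52.7  59.7] [18. 19. 20. 20. 21. 21. 21. 21. 22. 22. 22. 22.]
0 [[149.0, 310.0], [317.0, 373.0]]
14 [[149.0, 283.0], [317.0, 345.0]]
20 [[149.0, 271.0], [318.0, 333.0]]
30 [[149.0, 252.0], [318.0, 314.0]]
```

View pics/scene3.png

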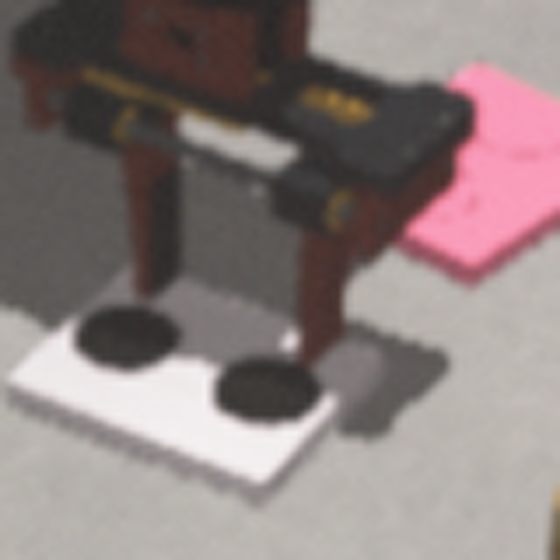

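Measured at the near lower corner, the tips are about 27–28 mm above the reported TCP, so they just passed over the plate without touching it. I'll back off and go down to a reported z of about −22.

Call:
apply_moves:
  increments:
    - {"gripper": 80, "delta_pos": [-0.5, 0, 0], "dr": [0, 0, 0]}
    - {"gripper": 80, "delta_pos": [0, 0, -2], "dr": [0, 0, 0]}
    - {"gripper": 80, "delta_pos": [0, 0, -3], "dr": [0, 0, 0]}
    - {"gripper": 80, "delta_pos": [0.4, 0, 0], "dr": [0, 0, 0]}
    - {"gripper": 80, "delta_pos": [0, 0, 0], "dr": [0, 0, 0]}

```text
t: 5.35
ee_pos: [457.1, 96.6, -12.4]
orientation: [1.242, 1.187, -1.242]
ft_force: [-0.5, -0.1, -0.1]
width: 70.2
```

Call:
apply_moves:
  increments:
    - {"gripper": 80, "delta_pos": [0.2, 0, 0], "dr": [0, 0, 0]}
    - {"gripper": 80, "delta_pos": [0.2, 0, 0], "dr": [0, 0, 0]}
    - {"gripper": 80, "delta_pos": [0.2, 0, 0], "dr": [0, 0, 0]}
    - {"gripper": 80, "delta_pos": [0.2, 0, 0], "dr": [0, 0, 0]}
    - {"gripper": 80, "delta_pos": [0.1, 0, 0], "dr": [0, 0, 0]}

```text
t: 5.77
ee_pos: [456.8, 94.9, -21.8]
orientation: [1.245, 1.186, -1.246]
ft_force: [-0.8, 0.3, 0.6]
width: 70.4
```

Call:
apply_moves:
  increments:
    - {"gripper": 80, "delta_pos": [0, 0, 1], "dr": [0, 0, 0]}
    - {"gripper": 80, "delta_pos": [0, 0, 1], "dr": [0, 0, 0]}
    - {"gripper": 80, "delta_pos": [0, 0, 1], "dr": [0, 0, 0]}
    - {"gripper": 80, "delta_pos": [0, 0, 1], "dr": [0, 0, 0]}
    - {"gripper": 80, "delta_pos": [0, 0, 1], "dr": [0, 0, 0]}

```text
t: 6.18
ee_pos: [454.4, 44.2, -21.4]
orientation: [1.245, 1.186, -1.245]
ft_force: [0.0, 1.2, -0.5]
width: 70.0
```

Run:
```python
from h import *
from workcell import ctrl
pose()
for n in("scene",):
    d=ctrl.get_image(n); np.savez(f"pics/{n}4.npz",**d); print(n,discs(d))
```

```text
t6.18 p [454.4  44.2 -21.4] yaw(y) -0.0487 down [-0.  0. -1.] F [ 0.   1.2 -0.5] w 70.0 q [0.07 0.58 2.1  0.   0.47 0.12]
scene [([633.0, -207.9], [5.6, 12.5]), ([486.7, -17.7], [6.3, 12.8]), ([421.5, -13.8], [6.7, 12.4])]
```

The plate now moves with the tool and has squared up to the pusher. I'll push it on to the bay's centre line.

Call:
apply_moves:
  increments:
    - {"gripper": 80, "delta_pos": [0, 0, 1.5], "dr": [0, 0, 0]}
    - {"gripper": 80, "delta_pos": [0, 0, 1.5], "dr": [0, 0, 0]}
    - {"gripper": 80, "delta_pos": [0, 0, 1.5], "dr": [0, 0, 0]}
    - {"gripper": 80, "delta_pos": [0, 0, 1.5], "dr": [0, 0, 0]}
    - {"gripper": 80, "delta_pos": [0, 0, 1.5], "dr": [0, 0, 0]}

```text
t: 6.65
ee_pos: [450.9, -30.4, -21.3]
orientation: [1.245, 1.186, -1.245]
ft_force: [0.5, 2.7, -0.2]
width: 70.0
```

Call:
apply_moves:
  increments:
    - {"gripper": 80, "delta_pos": [0, 0, 1.4], "dr": [0, 0, 0]}
    - {"gripper": 80, "delta_pos": [0, 0, 1.2], "dr": [0, 0, 0]}
    - {"gripper": 80, "delta_pos": [0, 0, 0.9], "dr": [0, 0, 0]}
    - {"gripper": 80, "delta_pos": [0, 0, 0.5], "dr": [0, 0, 0]}
    - {"gripper": 80, "delta_pos": [0, 0, 0.2], "dr": [0, 0, 0]}

```text
t: 7.07
ee_pos: [448.9, -72.0, -21.4]
orientation: [1.245, 1.186, -1.245]
ft_force: [0.1, 3.4, 1.2]
width: 70.1
```

Call:
apply_moves:
  increments:
    - {"gripper": 80, "delta_pos": [0, 0, 0], "dr": [0, 0, 0]}
    - {"gripper": 80, "delta_pos": [0, 0, -0.5], "dr": [0, 0, 0]}
    - {"gripper": 80, "delta_pos": [0, 0, -1.5], "dr": [0, 0, 0]}
    - {"gripper": 80, "delta_pos": [-3, 0, -1], "dr": [0, 0, 0]}
    - {"gripper": 80, "delta_pos": [-4, 0, 0], "dr": [0, 0, 0]}

```text
t: 7.48
ee_pos: [447.5, -39.3, 46.7]
orientation: [1.24, 1.193, -1.248]
ft_force: [1.0, -0.6, -0.5]
width: 70.2
```

```bash
cat >> h.py <<'E'
BC=np.array([719.5,-145.5]); BY=-0.0488
def bay(p): 
    c,s=np.cos(BY),np.sin(BY); return np.array([[c,s],[-s,c]])@(np.array(p)[:2]-BC)
def unbay(q):
    c,s=np.cos(BY),np.sin(BY); return BC+np.array([[c,-s],[s,c]])@np.array(q)
def plate(d,n):
    D=sorted(v[0] for v in discs(d) if v[0][0]<640)
    print(n,D)
    if len(D)==2: a,b=map(np.array,D); print("  centre",(a+b)/2,"bay",bay((a+b)/2).round(1),"yaw-bay",(np.arctan2(*(b-a)[::-1])-BY).round(3))
E
python3 - <<'E'
from h import *
from workcell import ctrl
plan((*unbay((-360,0)),20),1.522)
for n in("scene","top"):
    d=ctrl.get_image(n); np.savez(f"pics/{n}5.npz",**d); plate(d,n)
E
```

```text
t7.48 p [447.5 -39.3  46.7] yaw(y) -0.0461 down [-0.008  0.001 -1.   ] F [ 1.  -0.6 -0.5] w 70.2 q [-0.11  0.43  2.1   0.    0.63 -0.07]
  dr [-1.5681 -0.0065  0.0056] shift now [ 2.73 -8.32  9.26] after turn [ 2.67 -9.28 -8.32]
scene [[414.9, -130.4], [481.1, -134.6], [632.5, -208.4]]
top [[414.6, -128.9], [480.1, -131.6]]
  centre [ 447.35 -130.25] bay [-272.6    2. ] yaw-bay 0.008
```

Call:
apply_moves:
  increments:
    - {"gripper": 55, "delta_pos": [0, -2, 2.3], "dr": [0, 0, 0]}
    - {"gripper": 55, "delta_pos": [0, -2, 2.3], "dr": [0, 0, 0]}
    - {"gripper": 55, "delta_pos": [0, -2, 2.3], "dr": [0, 0, 0]}
    - {"gripper": 55, "delta_pos": [0, -2.3, 2.3], "dr": [0, 0, 0]}
    - {"gripper": 55, "delta_pos": [0, 0, 0], "dr": [-0.12, 0, 0]}

```text
t: 8.0
ee_pos: [358.6, -130.2, 47.9]
orientation: [1.157, 1.245, -1.16]
ft_force: [0.3, 0.3, 0.1]
width: 48.4
```

Call:
apply_moves:
  increments:
    - {"gripper": 55, "delta_pos": [0, 0, 0], "dr": [-0.12, 0, 0]}
    - {"gripper": 55, "delta_pos": [0, 0, 0], "dr": [-0.12, 0, 0]}
    - {"gripper": 55, "delta_pos": [0, 0, 0], "dr": [-0.12, 0, 0]}
    - {"gripper": 55, "delta_pos": [0, 0, 0], "dr": [-0.12, 0, 0]}
    - {"gripper": 55, "delta_pos": [0, 0, 0], "dr": [-0.12, 0, 0]}

```text
t: 8.42
ee_pos: [363.0, -128.9, 48.2]
orientation: [0.696, 1.456, -0.697]
ft_force: [-0.8, 0.7, 1.3]
width: 48.5
```

Call:
apply_moves:
  increments:
    - {"gripper": 55, "delta_pos": [0, 0, 0], "dr": [-0.12, 0, 0]}
    - {"gripper": 55, "delta_pos": [0, 0, 0], "dr": [-0.12, 0, 0]}
    - {"gripper": 55, "delta_pos": [0, 0, 0], "dr": [-0.12, 0, 0]}
    - {"gripper": 55, "delta_pos": [0, 0, 0], "dr": [-0.12, 0, 0]}
    - {"gripper": 55, "delta_pos": [0, 0, 0], "dr": [-0.12, 0, 0]}

```text
t: 8.83
ee_pos: [363.0, -128.8, 48.2]
orientation: [0.229, 1.559, -0.229]
ft_force: [-1.1, -1.1, 0.3]
width: 48.2
```

Call:
apply_moves:
  increments:
    - {"gripper": 55, "delta_pos": [0, 0, 0], "dr": [-0.12, 0, 0]}
    - {"gripper": 55, "delta_pos": [0, 0, 0], "dr": [-0.12, 0, 0]}
    - {"gripper": 55, "delta_pos": [0, 0, 0], "dr": [0, 0, 0]}
    - {"gripper": 55, "delta_pos": [0, 0, 0], "dr": [0, 0, 0]}
    - {"gripper": 55, "delta_pos": [0, 0, 0], "dr": [0, 0, 0]}

```text
t: 9.25
ee_pos: [363.1, -129.1, 48.4]
orientation: [0.049, 1.571, -0.048]
ft_force: [-0.0, 0.1, -0.1]
width: 48.3
```

Run:
```python
from h import *
plan((*unbay((-360,0.5)),-21.5),1.522)
```

```text
t9.25 p [ 363.1 -129.1   48.4] yaw(y) 1.5090 down [-0.  0. -1.] F [-0.   0.1 -0.1] w 48.3 q [-0.37  0.36  2.23 -0.    0.55 -1.88]
  dr [-0.013  -0.0003 -0.0001] shift now [ 6.99  0.14 -0.32] after turn [ 6.99  0.15 -0.32]
```

Call:
apply_moves:
  increments:
    - {"gripper": 55, "delta_pos": [2.5, 0.14, -0.3], "dr": [-0.013, 0, 0]}
    - {"gripper": 55, "delta_pos": [2.5, 0, 0], "dr": [0, 0, 0]}
    - {"gripper": 55, "delta_pos": [1.5, 0, 0], "dr": [0, 0, 0]}
    - {"gripper": 55, "delta_pos": [0.4, 0, 0], "dr": [0, 0, 0]}
    - {"gripper": 55, "delta_pos": [0.1, 0, 0], "dr": [0, 0, 0]}

```text
t: 9.67
ee_pos: [359.5, -127.4, -22.2]
orientation: [0.038, 1.573, -0.037]
ft_force: [-0.4, 0.3, 0.4]
width: 48.4
```

Call:
apply_moves:
  increments:
    - {"gripper": 55, "delta_pos": [0, 0, 1], "dr": [0, 0, 0]}
    - {"gripper": 55, "delta_pos": [0, 0, 1], "dr": [0, 0, 0]}
    - {"gripper": 55, "delta_pos": [0, 0, 1], "dr": [0, 0, 0]}
    - {"gripper": 55, "delta_pos": [0, 0, 1.5], "dr": [0, 0, 0]}
    - {"gripper": 55, "delta_pos": [0, 0, 1.5], "dr": [0, 0, 0]}

```text
t: 10.08
ee_pos: [421.5, -130.5, -20.6]
orientation: [0.036, 1.57, -0.036]
ft_force: [-0.5, 0.0, -2.2]
width: 48.9
```

Call:
apply_moves:
  increments:
    - {"gripper": 55, "delta_pos": [0, 0, 1.5], "dr": [0, 0, 0]}
    - {"gripper": 55, "delta_pos": [0, 0, 1.5], "dr": [0, 0, 0]}
    - {"gripper": 55, "delta_pos": [0, 0, 1.5], "dr": [0, 0, 0]}
    - {"gripper": 55, "delta_pos": [0, 0, 1.2], "dr": [0, 0, 0]}
    - {"gripper": 55, "delta_pos": [0, 0, 0.8], "dr": [0, 0, 0]}

```text
t: 10.5
ee_pos: [487.8, -133.7, -20.4]
orientation: [0.035, 1.568, -0.036]
ft_force: [-3.1, 0.4, 3.0]
width: 48.0
```

Run:
```python
from h import *
from workcell import ctrl
p,R,o=pose(); print("tool bay",bay(p).round(1))
for n in("scene","top"):
    d=ctrl.get_image(n); np.savez(f"pics/{n}6.npz",**d); plate(d,n)
```

```text
t10.50 p [ 487.8 -133.7  -20.4] yaw(y) 1.5253 down [ 0.002 -0.001 -1.   ] F [-3.1  0.4  3. ] w 48.0 q [-0.29  0.61  1.99 -0.    0.54 -1.82]
tool bay [-232.     0.5]
scene [[525.8, -135.4], [593.4, -139.3], [632.2, -208.0]]
top []
```

Call:
apply_moves:
  increments:
    - {"gripper": 55, "delta_pos": [0, 0, 1], "dr": [0, 0, 0]}
    - {"gripper": 55, "delta_pos": [0, 0, 1], "dr": [0, 0, 0]}
    - {"gripper": 55, "delta_pos": [0, 0, 1], "dr": [0, 0, 0]}
    - {"gripper": 55, "delta_pos": [0, 0, 1], "dr": [0, 0, 0]}
    - {"gripper": 55, "delta_pos": [0, 0, 1], "dr": [0, 0, 0]}

```text
t: 11.02
ee_pos: [535.1, -135.9, -21.5]
orientation: [0.036, 1.572, -0.036]
ft_force: [-6.4, -1.5, 4.3]
width: 47.8
```

Call:
apply_moves:
  increments:
    - {"gripper": 55, "delta_pos": [0, 0, 1], "dr": [0, 0, 0]}
    - {"gripper": 55, "delta_pos": [0, 0, 1], "dr": [0, 0, 0]}
    - {"gripper": 55, "delta_pos": [0, 0, 1], "dr": [0, 0, 0]}
    - {"gripper": 55, "delta_pos": [0, 0, 1], "dr": [0, 0, 0]}
    - {"gripper": 55, "delta_pos": [0, 0, 1], "dr": [0, 0, 0]}

```text
t: 11.43
ee_pos: [584.9, -138.4, -21.5]
orientation: [0.036, 1.573, -0.036]
ft_force: [-6.9, -2.8, 4.6]
width: 48.4
```

Run:
```python
from h import *
from workcell import ctrl
p,R,o=pose(); print("tool bay",bay(p).round(1))
d=ctrl.get_image("scene"); np.savez("pics/scene7.npz",**d); print(discs(d,(560,720),(-200,-80)))
```

```text
t11.43 p [ 584.9 -138.4  -21.5] yaw(y) 1.5246 down [-0.002 -0.    -1.   ] F [-6.9 -2.8  4.6] w 48.4 q [-0.25  0.7   1.78 -0.    0.67 -1.78]
tool bay [-134.8    0.5]
[([623.3, -141.2], [9.8, 15.3])]
```

Call:
apply_moves:
  increments:
    - {"gripper": 55, "delta_pos": [0, 0, 0.8], "dr": [0, 0, 0]}
    - {"gripper": 55, "delta_pos": [0, 0, 0.8], "dr": [0, 0, 0]}
    - {"gripper": 55, "delta_pos": [0, 0, 0.8], "dr": [0, 0, 0]}
    - {"gripper": 55, "delta_pos": [0, 0, 0.6], "dr": [0, 0, 0]}
    - {"gripper": 55, "delta_pos": [0, 0, 0.3], "dr": [0, 0, 0]}

```text
t: 11.9
ee_pos: [619.1, -139.7, -21.5]
orientation: [0.036, 1.57, -0.036]
ft_force: [-3.9, -1.5, 1.4]
width: 48.3
```

Call:
apply_moves:
  increments:
    - {"gripper": 55, "delta_pos": [0, 0, 0.15], "dr": [0, 0, 0]}
    - {"gripper": 55, "delta_pos": [0, 0, 0.1], "dr": [0, 0, 0]}
    - {"gripper": 55, "delta_pos": [0, 0, 0.1], "dr": [0, 0, 0]}
    - {"gripper": 55, "delta_pos": [0, 0, 0.1], "dr": [0, 0, 0]}
    - {"gripper": 55, "delta_pos": [0, 0, 0], "dr": [0, 0, 0]}

```text
t: 12.32
ee_pos: [622.1, -139.8, -21.5]
orientation: [0.036, 1.571, -0.036]
ft_force: [-4.1, -0.9, 1.1]
width: 48.6
```

Run:
```python
from h import *
p,R,o=pose(); print("tool bay",bay(p).round(1))
```

```text
t12.32 p [ 622.1 -139.8  -21.5] yaw(y) 1.5249 down [-0.001  0.    -1.   ] F [-4.1 -0.9  1.1] w 48.6 q [-0.24  0.73  1.69 -0.    0.72 -1.76]
tool bay [-97.6   1. ]
```

Now 1 mm steps until the stop is felt.

Call:
apply_moves:
  increments:
    - {"gripper": 55, "delta_pos": [0, 0, 0.1], "dr": [0, 0, 0]}
    - {"gripper": 55, "delta_pos": [0, 0, 0], "dr": [0, 0, 0]}
    - {"gripper": 55, "delta_pos": [0, 0, 0.1], "dr": [0, 0, 0]}
    - {"gripper": 55, "delta_pos": [0, 0, 0], "dr": [0, 0, 0]}
    - {"gripper": 55, "delta_pos": [0, 0, 0], "dr": [0, 0, 0]}

```text
t: 12.73
ee_pos: [622.5, -139.8, -21.5]
orientation: [0.037, 1.574, -0.036]
ft_force: [-8.2, -1.2, 6.6]
width: 48.1
```

Call:
apply_moves:
  increments:
    - {"gripper": 55, "delta_pos": [0, 0, 0.1], "dr": [0, 0, 0]}
    - {"gripper": 55, "delta_pos": [0, 0, 0], "dr": [0, 0, 0]}
    - {"gripper": 55, "delta_pos": [0, 0, 0], "dr": [0, 0, 0]}
    - {"gripper": 55, "delta_pos": [0, 0, 0], "dr": [0, 0, 0]}
    - {"gripper": 55, "delta_pos": [0, 0, 0], "dr": [0, 0, 0]}

```text
t: 13.15
ee_pos: [622.5, -139.8, -21.6]
orientation: [0.037, 1.576, -0.036]
ft_force: [-11.5, -1.3, 9.3]
width: 48.5
```

The stop is felt: the tool stays at x = 622.5 and the force climbs to 11 N. I'll back off, rise and check.

Call:
apply_moves:
  increments:
    - {"gripper": 55, "delta_pos": [0, 0, -0.5], "dr": [0, 0, 0]}
    - {"gripper": 55, "delta_pos": [0, 0, -1.5], "dr": [0, 0, 0]}
    - {"gripper": 55, "delta_pos": [0, 0, -2], "dr": [0, 0, 0]}
    - {"gripper": 55, "delta_pos": [-2, 0, -3], "dr": [0, 0, 0]}
    - {"gripper": 55, "delta_pos": [-3, 0, -2], "dr": [0, 0, 0]}

```text
t: 13.57
ee_pos: [532.1, -134.8, 26.6]
orientation: [0.037, 1.575, -0.035]
ft_force: [0.3, 0.1, 0.2]
width: 48.4
```

Call:
apply_moves:
  increments:
    - {"gripper": 80, "delta_pos": [-3.5, -2, 0], "dr": [0, 0, 0]}
    - {"gripper": 80, "delta_pos": [-3.5, -2, 0], "dr": [0, 0, 0]}
    - {"gripper": 80, "delta_pos": [-3.5, -2, 0], "dr": [0, 0, 0]}
    - {"gripper": 80, "delta_pos": [-3.5, -2, 0], "dr": [0, 0, 0]}
    - {"gripper": 80, "delta_pos": [-3.5, -2, 0], "dr": [0, 0, 0]}

```text
t: 13.98
ee_pos: [531.7, -236.7, 206.1]
orientation: [0.035, 1.567, -0.036]
ft_force: [1.0, 0.0, -0.4]
width: 69.7
```

Run:
```python
from h import *
from workcell import ctrl
pose()
for n in("scene","top"):
    d=ctrl.get_image(n); np.savez(f"pics/{n}8.npz",**d); print(n,discs(d,(560,760),(-230,230)))
a=load("scene8")["img"][230:380,330:500]; t=load("top8")["img"][115:200,200:380]
A=cv2.resize(a,None,fx=2.6,fy=2.6,interpolation=cv2.INTER_CUBIC); T=cv2.resize(t,None,fx=2.18,fy=2.18*1.6,interpolation=cv2.INTER_CUBIC)
h=max(A.shape[0],T.shape[0]); f=lambda x:cv2.copyMakeBorder(x,0,h-x.shape[0],0,0,0)
cv2.imwrite("pics/plate8.png",np.hstack([cv2.resize(f(A),(395,h*395//A.shape[1])) if 0 else f(A)[:, :400],f(T)[:, :395]])[:,:,::-1])
```

```text
t13.98 p [ 531.7 -236.7  206.1] yaw(y) 1.5254 down [ 0.003 -0.001 -1.   ] F [ 1.   0.  -0.4] w 69.7 q [-0.44  0.35  1.72  0.    1.07 -1.97]
scene [([632.9, -208.2], [5.3, 12.3])]
top [([635.0, -188.7], [10.5, 30.1])]
```

View pics/plate8.png

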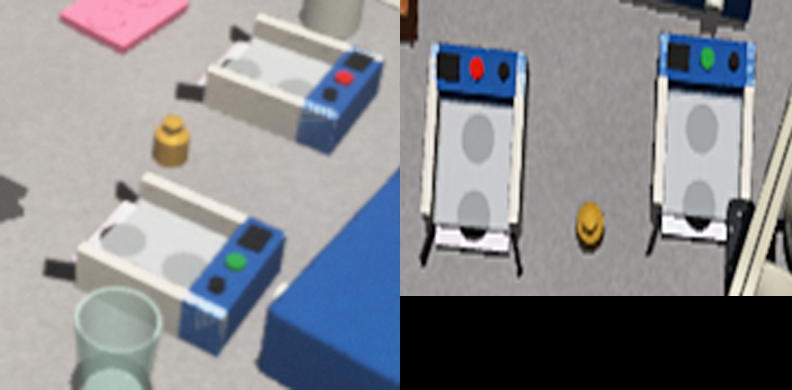

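The plate sits under the clear roof and sticks out of the mouth about as far as the fixed plate in the full bay. I'll check that in numbers, and get the tag's pose at the same time.

Run:
```python
from h import *
for n in("top8","scene8"):
  d=load(n); g=d["img"].min(2).astype(np.float32)
  for nm,C,a in(("free",BC,BY),("full",np.array([706.1,155.0]),-0.047)):
    ax=np.array([np.cos(a),np.sin(a)]); ay=np.array([-ax[1],ax[0]]); out=[]
    for y in(10,20,30,-15,-25):
        s=np.arange(-105,-70,.5); P=[[*(C+ax*k+ay*y),14] for k in s]; uv=proj(d,P).astype(np.float32)
        v=cv2.remap(g,uv[:,0].reshape(1,-1),uv[:,1].reshape(1,-1),cv2.INTER_LINEAR).ravel()
        dv=np.gradient(cv2.GaussianBlur(v.reshape(1,-1),(0,0),2).ravel()); k=np.argmax(dv); out.append((y,s[k],v.max().round(0)))
    print(n,nm,out)
# tag strip
d=load("top8"); W=cloud(d); z=W[...,2]; ok=d["range_z"]>0
for n in("top0","scene0"):
    d=load(n);W=cloud(d);z=W[...,2]
    m=(z>135)&(z<147)&(abs(W[...,0]-482)<60)&(abs(W[...,1]+406)<40)&(d["range_z"]>0)
    l,lab=cv2.connectedComponents(m.astype(np.uint8)); k=1+np.argmax([np.sum(lab==i) for i in range(1,l)])
    q=W[lab==k]; r=cv2.minAreaRect(q[:,:2].astype(np.float32)); print(n,len(q),r,np.median(q[:,2]))
# orange/white strips top0
d=load("top0"); im=d["img"].astype(int)
win=np.zeros((480,640),bool); win[205:262,405:455]=1
for nm,mm in(("white",(im.min(2)>190)),("orange",(im[...,0]>200)&(im[...,2]<110))):
    bs=blobs(mm&win,8)
    for b in bs: 
        P=ray(d,b.reshape(-1,2),142)[:,:2].astype(np.float32); print(nm,cv2.contourArea(b),cv2.minAreaRect(P))
```

```text
top8 free [(10, np.float64(-85.5), np.float32(254.0)), (20, np.float64(-86.0), np.float32(246.0)), (30, np.float64(-84.0), np.float32(245.0)), (-15, np.float64(-84.0), np.float32(246.0)), (-25, np.float64(-86.0), np.float32(245.0))]
top8 full [(10, np.float64(-86.5), np.float32(247.0)), (20, np.float64(-86.5), np.float32(248.0)), (30, np.float64(-85.5), np.float32(241.0)), (-15, np.float64(-87.0), np.float32(244.0)), (-25, np.float64(-87.0), np.float32(244.0))]
scene8 free [(10, np.float64(-84.0), np.float32(223.0)), (20, np.float64(-84.5), np.float32(237.0)), (30, np.float64(-84.0), np.float32(240.0)), (-15, np.float64(-84.0), np.float32(234.0)), (-25, np.float64(-86.5), np.float32(232.0))]
scene8 full [(10, np.float64(-85.5), np.float32(218.0)), (20, np.float64(-85.0), np.float32(238.0)), (30, np.float64(-85.5), np.float32(238.0)), (-15, np.float64(-88.5), np.float32(231.0)), (-25, np.float64(-86.5), np.float32(190.0))]
top0 127 ((482.06439208984375, -403.7475891113281), (10.996637344360352, 81.6863021850586), 68.0495376586914) 141.55935558509475
scene0 165 ((483.280029296875, -407.8556823730469), (12.557910919189453, 83.3644027709961), 67.5927963256836) 140.12354192571107
white 33.0 ((480.86151123046875, -407.93719482421875), (5.159233570098877, 77.97272491455078), 68.76094055175781)
orange 16.5 ((483.3677062988281, -402.87872314453125), (3.6504883766174316, 77.99128723144531), 68.79733276367188)
```

The plate's outer edge reads x' ≈ −84.0 to −86.5 in the two views (nominal −85), so it is home. Next, the tag.

Run:
```python
from h import *
plan((482.3,-404.8,88),1.192)
d=load("top0"); W=cloud(d); im=d["img"].astype(int)
m=(im[...,2]>100)&(im[...,0]<90)&(W[...,2]>25)&(W[...,1]<-330)&(W[...,0]<600)&(d["range_z"]>0)
for b in blobs(m,10):
    k=np.zeros((480,640),np.uint8); cv2.drawContours(k,[b],-1,1,-1); q=W[(k>0)&m]; print("blue",q.min(0).round(),q.max(0).round())
for n in("top0","scene0"):
    d=load(n);W=cloud(d); m=(W[...,2]>152)&(W[...,2]<178)&(abs(W[...,0]-515)<60)&(abs(W[...,1]-366)<40)&(d["range_z"]>0); q=W[m]
    c=q[:,:2].mean(0); u,s,v=np.linalg.svd(q[:,:2]-c); t=(q[:,:2]-c)@v[0]; print(n,c,v[0],t.min(),t.max(),np.percentile((q[:,:2]-c)@v[1],[5,50,95]).round(1), "z",np.percentile(q[:,2],[5,50,95,100]).round(1))
```

```text
t14.08 p [ 535.6 -240.   210.5] yaw(y) 1.5231 down [ 0.013 -0.006 -1.   ] F [-0.7 -0.4  0.2] w 70.3 q [-0.44  0.34  1.71 -0.    1.07 -1.96]
  dr [0.3311 0.0143 0.0035] shift now [ 12.29 -16.65  -4.7 ] after turn [ 12.25 -17.29   1.14]
blue [ 311. -429.  124.] [ 389. -410.  137.]
blue [ 411. -596.   57.] [ 439. -555.  102.]
blue [ 394. -606.  123.] [ 455. -546.  137.]
top0 [508.50157876 369.42221979] [-0.97583769  0.21849668] -47.578308688049574 38.01360450298171 [-4.5 -0.3  5.5] z [158.  164.  170.5 177.3]
scene0 [515.19752029 363.30362655] [ 0.97635627 -0.21616761] -42.21488502236549 42.506238778356476 [-5.7 -0.4  5.6] z [154.5 159.7 164.6 173.1]
```

Call:
apply_moves:
  increments:
    - {"gripper": 65, "delta_pos": [0, -3.33, -0.94], "dr": [0, 0, 0]}
    - {"gripper": 65, "delta_pos": [0, -3.33, -0.94], "dr": [0, 0, 0]}
    - {"gripper": 65, "delta_pos": [0, -3.33, -0.94], "dr": [0, 0, 0]}
    - {"gripper": 65, "delta_pos": [0, -3.33, -0.94], "dr": [0, 0, 0]}
    - {"gripper": 65, "delta_pos": [0, -3.33, -0.94], "dr": [0, 0, 0]}

```text
t: 14.5
ee_pos: [476.4, -401.0, 203.0]
orientation: [0.035, 1.569, -0.036]
ft_force: [0.6, -0.7, -0.3]
width: 57.1
```

Call:
apply_moves:
  increments:
    - {"gripper": 65, "delta_pos": [1, 0, 0], "dr": [0.11, 0, 0]}
    - {"gripper": 65, "delta_pos": [1, 0, 0], "dr": [0.11, 0, 0]}
    - {"gripper": 65, "delta_pos": [1, 0, 0], "dr": [0.11, 0, 0]}
    - {"gripper": 65, "delta_pos": [0, 0, 0], "dr": [0, 0, 0]}
    - {"gripper": 65, "delta_pos": [0, 0, 0], "dr": [0, 0, 0]}

```text
t: 14.92
ee_pos: [476.5, -399.3, 172.7]
orientation: [0.293, 1.552, -0.291]
ft_force: [0.2, 0.7, 0.4]
width: 57.1
```

Run:
```python
from h import *
plan((482.3,-404.8,88),1.192)
```

```text
t14.92 p [ 476.5 -399.3  172.7] yaw(y) 1.1986 down [-0.001  0.001 -1.   ] F [0.2 0.7 0.4] w 57.1 q [-0.72  0.44  1.65  0.    1.05 -1.92]
  dr [ 0.0066 -0.0008 -0.0006] shift now [ 8.47 -0.3   0.75] after turn [ 8.47 -0.29  0.75]
```

Call:
apply_moves:
  increments:
    - {"gripper": 65, "delta_pos": [1, -0.3, 0.75], "dr": [0.007, 0, 0]}
    - {"gripper": 65, "delta_pos": [2.5, 0, 0], "dr": [0, 0, 0]}
    - {"gripper": 65, "delta_pos": [2.5, 0, 0], "dr": [0, 0, 0]}
    - {"gripper": 65, "delta_pos": [1.5, 0, 0], "dr": [0, 0, 0]}
    - {"gripper": 65, "delta_pos": [0.95, 0, 0], "dr": [0, 0, 0]}

```text
t: 15.33
ee_pos: [482.3, -405.0, 87.0]
orientation: [0.299, 1.551, -0.298]
ft_force: [-0.0, -0.6, -0.6]
width: 57.2
```

Call:
apply_moves:
  increments:
    - {"gripper": 65, "delta_pos": [0, 0, 0], "dr": [0, 0, 0]}
    - {"gripper": 0, "delta_pos": [0, 0, 0], "dr": [0, 0, 0]}
    - {"gripper": 0, "delta_pos": [0, 0, 0], "dr": [0, 0, 0]}
    - {"gripper": 0, "delta_pos": [0, 0, 0], "dr": [0, 0, 0]}
    - {"gripper": 0, "delta_pos": [0, 0, 0], "dr": [0, 0, 0]}

```text
t: 15.75
ee_pos: [482.9, -406.0, 90.3]
orientation: [0.299, 1.548, -0.301]
ft_force: [-0.2, -1.5, 0.1]
width: 33.8
```

Call:
apply_moves:
  increments:
    - {"gripper": 0, "delta_pos": [0, 0, 0], "dr": [0, 0, 0]}
    - {"gripper": 0, "delta_pos": [0, 0, 0], "dr": [0, 0, 0]}
    - {"gripper": 0, "delta_pos": [0, 0, 0], "dr": [0, 0, 0]}
    - {"gripper": 0, "delta_pos": [0, 0, 0], "dr": [0, 0, 0]}
    - {"gripper": 0, "delta_pos": [0, 0, 0], "dr": [0, 0, 0]}

```text
t: 16.17
ee_pos: [482.3, -405.6, 89.3]
orientation: [0.3, 1.55, -0.3]
ft_force: [-0.3, -0.9, 2.0]
width: 9.8
```

Run:
```python
from h import *
from workcell import ctrl
pose(); d=ctrl.get_image("scene"); np.savez("pics/scene9.npz",**d)
cv2.imwrite("pics/scene9.png",cv2.resize(d["img"][220:400,160:360,::-1],None,fx=3,fy=3,interpolation=cv2.INTER_CUBIC))
```

```text
t16.17 p [ 482.3 -405.6   89.3] yaw(y) 1.1881 down [ 0. -0. -1.] F [-0.3 -0.9  2. ] w 9.8 q [-0.72  0.56  1.68 -0.    0.9  -1.91]
```

View pics/scene9.png

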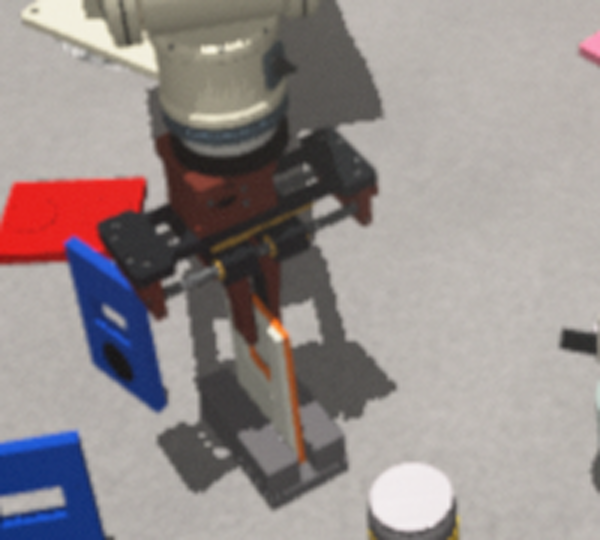

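The tag is gripped at width 9.8 on the bar above its window, white face toward the camera. Now lift and turn.

Call:
apply_moves:
  increments:
    - {"gripper": 0, "delta_pos": [-1.5, 0, 0], "dr": [0, 0, 0]}
    - {"gripper": 0, "delta_pos": [-2.5, 0, 0], "dr": [0, 0, 0]}
    - {"gripper": 0, "delta_pos": [-3, 0, 0], "dr": [0, 0, 0]}
    - {"gripper": 0, "delta_pos": [-3, 0, 0], "dr": [0, 0, 0]}
    - {"gripper": 0, "delta_pos": [-3, 0, 0], "dr": [0, 0, 0]}

```text
t: 16.63
ee_pos: [481.9, -405.0, 219.9]
orientation: [0.301, 1.551, -0.3]
ft_force: [-0.4, 0.3, -1.6]
width: 9.7
```

Call:
apply_moves:
  increments:
    - {"gripper": 0, "delta_pos": [0, 0, 0], "dr": [0.1, 0, 0]}
    - {"gripper": 0, "delta_pos": [0, 0, 0], "dr": [0.12, 0, 0]}
    - {"gripper": 0, "delta_pos": [0, 0, 0], "dr": [0.12, 0, 0]}
    - {"gripper": 0, "delta_pos": [0, 0, 0], "dr": [0.12, 0, 0]}
    - {"gripper": 0, "delta_pos": [0, 0, 0], "dr": [0.12, 0, 0]}

```text
t: 17.05
ee_pos: [482.1, -405.2, 218.9]
orientation: [0.756, 1.436, -0.755]
ft_force: [-0.4, -0.7, -1.5]
width: 9.5
```

Call:
apply_moves:
  increments:
    - {"gripper": 0, "delta_pos": [0, 0, 0], "dr": [0.12, 0, 0]}
    - {"gripper": 0, "delta_pos": [0, 0, 0], "dr": [0.12, 0, 0]}
    - {"gripper": 0, "delta_pos": [0, 0, 0], "dr": [0.12, 0, 0]}
    - {"gripper": 0, "delta_pos": [0, 0, 0], "dr": [0.12, 0, 0]}
    - {"gripper": 0, "delta_pos": [0, 0, 0], "dr": [0.12, 0, 0]}

```text
t: 17.47
ee_pos: [482.0, -405.2, 218.7]
orientation: [1.208, 1.211, -1.208]
ft_force: [0.2, 0.1, -0.5]
width: 10.1
```

Call:
apply_moves:
  increments:
    - {"gripper": 0, "delta_pos": [0, 0, 0], "dr": [0.12, 0, 0]}
    - {"gripper": 0, "delta_pos": [0, 0, 0], "dr": [0.12, 0, 0]}
    - {"gripper": 0, "delta_pos": [0, 0, 0], "dr": [0, 0, 0]}
    - {"gripper": 0, "delta_pos": [0, 0, 0], "dr": [0, 0, 0]}
    - {"gripper": 0, "delta_pos": [0, 0, 0], "dr": [0, 0, 0]}

```text
t: 17.88
ee_pos: [482.1, -405.3, 218.9]
orientation: [1.375, 1.093, -1.376]
ft_force: [0.2, 0.6, -0.6]
width: 10.0
```

Run:
```python
from h import *
plan((596,346.5,219),-0.245)
```

```text
t17.88 p [ 482.1 -405.3  218.9] yaw(y) -0.2285 down [-0.  0. -1.] F [ 0.2  0.6 -0.6] w 10.0 q [-0.72  0.4   1.6  -0.    1.14 -0.49]
  dr [ 0.0165 -0.0002  0.0003] shift now [  0.    -5.94 -75.81] after turn [-1.00e-02 -7.19e+00 -7.57e+01]
```

Call:
apply_moves:
  increments:
    - {"gripper": 0, "delta_pos": [0, -0.2, -2], "dr": [0.0165, 0, 0]}
    - {"gripper": 0, "delta_pos": [0, -0.36, -3.8], "dr": [0, 0, 0]}
    - {"gripper": 0, "delta_pos": [0, -0.36, -3.8], "dr": [0, 0, 0]}
    - {"gripper": 0, "delta_pos": [0, -0.36, -3.8], "dr": [0, 0, 0]}
    - {"gripper": 0, "delta_pos": [0, -0.36, -3.8], "dr": [0, 0, 0]}

```text
t: 18.3
ee_pos: [508.2, -233.1, 219.1]
orientation: [1.388, 1.082, -1.388]
ft_force: [1.5, -0.5, -1.1]
width: 10.0
```

Call:
apply_moves:
  increments:
    - {"gripper": 0, "delta_pos": [0, -0.36, -3.8], "dr": [0, 0, 0]}
    - {"gripper": 0, "delta_pos": [0, -0.36, -3.8], "dr": [0, 0, 0]}
    - {"gripper": 0, "delta_pos": [0, -0.36, -3.8], "dr": [0, 0, 0]}
    - {"gripper": 0, "delta_pos": [0, -0.36, -3.8], "dr": [0, 0, 0]}
    - {"gripper": 0, "delta_pos": [0, -0.36, -3.8], "dr": [0, 0, 0]}

```text
t: 18.72
ee_pos: [537.6, -44.2, 219.3]
orientation: [1.388, 1.082, -1.388]
ft_force: [0.6, 0.5, -1.0]
width: 9.5
```

Call:
apply_moves:
  increments:
    - {"gripper": 0, "delta_pos": [0, -0.36, -3.8], "dr": [0, 0, 0]}
    - {"gripper": 0, "delta_pos": [0, -0.36, -3.8], "dr": [0, 0, 0]}
    - {"gripper": 0, "delta_pos": [0, -0.36, -3.8], "dr": [0, 0, 0]}
    - {"gripper": 0, "delta_pos": [0, -0.36, -3.8], "dr": [0, 0, 0]}
    - {"gripper": 0, "delta_pos": [0, -0.36, -3.8], "dr": [0, 0, 0]}

```text
t: 19.13
ee_pos: [566.9, 144.5, 219.2]
orientation: [1.388, 1.083, -1.388]
ft_force: [0.7, 0.1, -0.6]
width: 9.7
```

Call:
apply_moves:
  increments:
    - {"gripper": 0, "delta_pos": [0, -0.36, -3.8], "dr": [0, 0, 0]}
    - {"gripper": 0, "delta_pos": [0, -0.36, -3.8], "dr": [0, 0, 0]}
    - {"gripper": 0, "delta_pos": [0, -0.36, -3.8], "dr": [0, 0, 0]}
    - {"gripper": 0, "delta_pos": [0, -0.36, -3.0], "dr": [0, 0, 0]}
    - {"gripper": 0, "delta_pos": [0, -0.36, -2.0], "dr": [0, 0, 0]}

```text
t: 19.55
ee_pos: [589.9, 309.2, 218.9]
orientation: [1.387, 1.084, -1.386]
ft_force: [-0.4, -0.7, -1.3]
width: 9.7
```

Call:
apply_moves:
  increments:
    - {"gripper": 0, "delta_pos": [0, 0, -0.4], "dr": [0, 0, 0]}
    - {"gripper": 0, "delta_pos": [0, 0, 0], "dr": [0, 0, 0]}
    - {"gripper": 0, "delta_pos": [0, 0, 0], "dr": [0, 0, 0]}
    - {"gripper": 0, "delta_pos": [0, 0, 0], "dr": [0, 0, 0]}
    - {"gripper": 0, "delta_pos": [0, 0, 0], "dr": [0, 0, 0]}

```text
t: 19.97
ee_pos: [590.8, 308.3, 219.2]
orientation: [1.39, 1.081, -1.391]
ft_force: [1.0, -0.7, -1.3]
width: 9.7
```

Run:
```python
from h import *
from workcell import ctrl
plan((594.6,346.6,167.5),-0.245)
d=ctrl.get_image("scene"); np.savez("pics/scene10.npz",**d); W=cloud(d)
p,_,_=pose(); u,v=proj(d,[p])[0].astype(int); print(u,v)
cv2.imwrite("pics/scene10.png",cv2.resize(d["img"][v-75:v+75,u-100:u+100,::-1],None,fx=3.5,fy=3.5,interpolation=cv2.INTER_CUBIC))
im=d["img"].astype(int); m=(im[...,0]>190)&(im[...,2]<120)&(im[...,0]-im[...,2]>90)
w=np.zeros_like(m); w[v-70:v+80,u-60:u+60]=1
q=W[m&w&(d["range_z"]>0)]; print(len(q), np.percentile(q,[2,50,98],axis=0).round(1) if len(q) else "")
```

```text
t19.97 p [590.8 308.3 219.2] yaw(y) -0.2495 down [-0. -0. -1.] F [ 1.  -0.7 -1.3] w 9.7 q [ 0.46  0.46  1.51 -0.    1.17  0.71]
  dr [-0.0045  0.0004  0.0001] shift now [ 5.17 -0.58 -3.8 ] after turn [ 5.17 -0.56 -3.8 ]
t20.02 p [590.9 308.5 219.3] yaw(y) -0.2496 down [-0. -0. -1.] F [ 0.5  0.4 -1.3] w 9.8 q [ 0.46  0.46  1.51 -0.    1.17  0.71]
433 164
0
```

View pics/scene10.png

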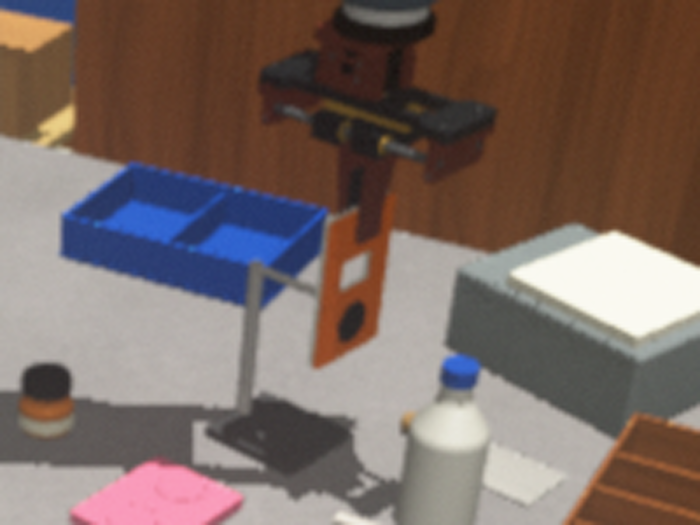

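The tag hangs from the gripper, orange face outward (+x), with its window at crop (355,270). The hook is behind it to the left. Next I'll measure the tag.

Run:
```python
from h import *
d=load("scene10"); W=cloud(d); im=d["img"].astype(int)
m=(im[...,0]>130)&(im[...,0]-im[...,2]>80)&(im[...,1]<im[...,0]-50)
w=np.zeros_like(m); w[142:197,420:448]=1; m&=w
b=max(blobs(m),key=cv2.contourArea); k=np.zeros((480,640),np.uint8); cv2.drawContours(k,[b],-1,1,-1)
q=W[(m)&(d["range_z"]>0)&(W[...,2]>60)&(W[...,2]<270)]; print(len(q),np.percentile(q,[1,50,99],axis=0).round(1))
c=np.median(q,0); u,s,v=np.linalg.svd(q-q.mean(0),full_matrices=False); print("normal",v[2].round(3))
# rays onto the tag's orange face plane, x' = hook direction
n=np.array([np.cos(-.2495),np.sin(-.2495),0]); p0=np.array([590.9,308.5,200])+5*n; t=np.array([-n[1],n[0],0])
def hit(uv):
    R=cv2.Rodrigues(d["rvec"])[0]; C=-R.T@np.ravel(d["tvec"]); r=R.T@np.linalg.inv(d["mtx"])@[*uv,1]; P=C+r*(n@(p0-C))/(n@r); return round(float(t@(P-p0)),1),round(float(P[2]),1)
f=lambda a:(433-100+a[0]/3.5,164-75+a[1]/3.5)
for nm,a in dict(BL=(314,366),BR=(377,336),TR=(395,195),TL=(328,215),winBL=(340,290),winBR=(368,277),winTL=(343,262),winTR=(371,252),dot=(351,322)).items(): print(nm,hit(f(a)))
```

```text
346 [[585.1 264.7 144.5]
 [591.2 284.9 199.5]
 [606.5 343.1 268.3]]
normal [-0.97   0.245  0.001]
BL (-40.9, 142.9)
BR (45.3, 136.9)
TR (43.3, 267.1)
TL (-45.3, 279.6)
winBL (-17.1, 203.9)
winBR (20.3, 201.9)
winTL (-17.6, 229.2)
winTR (19.9, 224.7)
dot (4.2, 166.4)
```

Call:
apply_moves:
  increments:
    - {"gripper": 0, "delta_pos": [0, -0.2, -1.3], "dr": [0, 0, 0]}
    - {"gripper": 0, "delta_pos": [0, -0.2, -1.3], "dr": [0, 0, 0]}
    - {"gripper": 0, "delta_pos": [0, -0.16, -1.2], "dr": [0, 0, 0]}
    - {"gripper": 0, "delta_pos": [2.0, 0, 0], "dr": [0, 0, 0]}
    - {"gripper": 0, "delta_pos": [2.0, 0, 0], "dr": [0, 0, 0]}

```text
t: 20.43
ee_pos: [595.8, 350.8, 180.0]
orientation: [1.392, 1.082, -1.385]
ft_force: [-1.2, -0.4, -1.5]
width: 10.0
```

Call:
apply_moves:
  increments:
    - {"gripper": 0, "delta_pos": [1.17, 0, 0], "dr": [0, 0, 0]}
    - {"gripper": 0, "delta_pos": [0, 0, 0], "dr": [0, 0, 0]}
    - {"gripper": 0, "delta_pos": [0, 0, 0], "dr": [0, 0, 0]}
    - {"gripper": 0, "delta_pos": [0, 0, 0], "dr": [0, 0, 0]}
    - {"gripper": 0, "delta_pos": [0, 0, 0], "dr": [0, 0, 0]}

```text
t: 20.85
ee_pos: [595.5, 348.6, 168.7]
orientation: [1.392, 1.081, -1.388]
ft_force: [-0.6, 0.1, -1.4]
width: 9.8
```

Run:
```python
from h import *
from workcell import ctrl
p,_,_=pose(); plan((517,366,167.5),-0.245)
d=ctrl.get_image("scene"); np.savez("pics/scene11.npz",**d)
u,v=proj(d,[p])[0].astype(int); print(u,v)
cv2.imwrite("pics/scene11.png",cv2.resize(d["img"][v-50:v+60,u-75:u+50,::-1],None,fx=5,fy=5,interpolation=cv2.INTER_CUBIC))
# projected hook points with tag window for reference
n=np.array([np.cos(-.245),np.sin(-.245)]);O=np.array([517,366])
for x,z in((-40,160),(0,160),(35,160),(35,174)): print(x,z,((proj(d,[[*(O+n*x),z]])[0]-[u-75,v-50])*5).round(0))
```

```text
t20.85 p [595.5 348.6 168.7] yaw(y) -0.2485 down [ 0.002  0.001 -1.   ] F [-0.6  0.1 -1.4] w 9.8 q [0.51 0.54 1.49 0.   1.1  0.76]
t20.85 p [595.5 348.6 168.7] yaw(y) -0.2485 down [ 0.002  0.001 -1.   ] F [-0.6  0.1 -1.4] w 9.8 q [0.51 0.54 1.49 0.   1.1  0.76]
  dr [-0.0035 -0.0015 -0.0016] shift now [ 0.11 -8.04  0.24] after turn [ 0.12 -8.04  0.22]
438 174
-40 160 [212. 202.]
0 160 [263. 224.]
35 160 [309. 243.]
35 174 [312. 222.]
```

View pics/scene11.png

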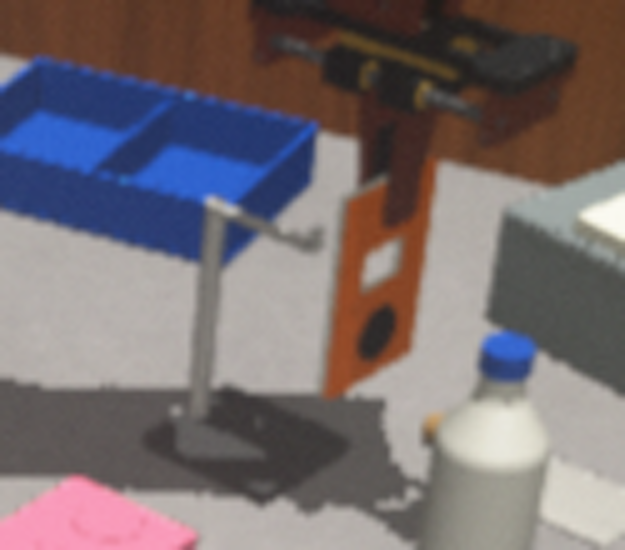

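The projected hook points match the picture: post top at (212,202), bar end at (309,243). The window, at (382,265), lies on the hook's axis. I'll thread it on.

Call:
apply_moves:
  increments:
    - {"gripper": 0, "delta_pos": [0.1, 0, 0.22], "dr": [0, 0, 0]}
    - {"gripper": 0, "delta_pos": [0, -1, 0], "dr": [0, 0, 0]}
    - {"gripper": 0, "delta_pos": [0, -1, 0], "dr": [0, 0, 0]}
    - {"gripper": 0, "delta_pos": [0, -1, 0], "dr": [0, 0, 0]}
    - {"gripper": 0, "delta_pos": [0, -1, 0], "dr": [0, 0, 0]}

```text
t: 21.32
ee_pos: [554.0, 356.0, 166.5]
orientation: [1.39, 1.081, -1.39]
ft_force: [0.5, -0.2, -0.8]
width: 9.9
```

Call:
apply_moves:
  increments:
    - {"gripper": 0, "delta_pos": [0, -1, 0], "dr": [0, 0, 0]}
    - {"gripper": 0, "delta_pos": [0, -1, 0], "dr": [0, 0, 0]}
    - {"gripper": 0, "delta_pos": [0, -1, 0], "dr": [0, 0, 0]}
    - {"gripper": 0, "delta_pos": [0, -1, 0], "dr": [0, 0, 0]}
    - {"gripper": 0, "delta_pos": [0, 0, 0], "dr": [0, 0, 0]}

```text
t: 21.73
ee_pos: [514.5, 366.0, 166.3]
orientation: [1.388, 1.082, -1.39]
ft_force: [0.2, -1.1, -0.2]
width: 10.0
```

Run:
```python
from h import *
p,_,_=pose(); plan((517,366,151.3),-0.245)
```

```text
t21.73 p [514.5 366.  166.3] yaw(y) -0.2473 down [-0.001 -0.    -1.   ] F [ 0.2 -1.1 -0.2] w 10.0 q [0.6  0.46 1.64 0.   1.04 0.85]
t21.73 p [514.5 366.  166.3] yaw(y) -0.2473 down [-0.001 -0.    -1.   ] F [ 0.2 -1.1 -0.2] w 10.0 q [0.6  0.46 1.64 0.   1.04 0.85]
  dr [-0.0023  0.0006  0.001 ] shift now [ 1.5   0.25 -0.06] after turn [ 1.5   0.25 -0.06]
```

Call:
apply_moves:
  increments:
    - {"gripper": 0, "delta_pos": [0.4, 0.2, 0], "dr": [0, 0, 0]}
    - {"gripper": 0, "delta_pos": [0.4, 0, 0], "dr": [0, 0, 0]}
    - {"gripper": 0, "delta_pos": [0.3, 0, 0], "dr": [0, 0, 0]}
    - {"gripper": 0, "delta_pos": [0.1, 0, 0], "dr": [0, 0, 0]}
    - {"gripper": 0, "delta_pos": [0, 0, 0], "dr": [0, 0, 0]}

```text
t: 22.15
ee_pos: [518.6, 364.7, 153.6]
orientation: [1.389, 1.081, -1.391]
ft_force: [1.1, 0.0, -2.4]
width: 9.7
```

Call:
apply_moves:
  increments:
    - {"gripper": 0, "delta_pos": [0.1, 0, 0], "dr": [0, 0, 0]}
    - {"gripper": 0, "delta_pos": [0, 0, 0], "dr": [0, 0, 0]}
    - {"gripper": 0, "delta_pos": [0.1, 0, 0], "dr": [0, 0, 0]}
    - {"gripper": 0, "delta_pos": [0, 0, 0], "dr": [0, 0, 0]}
    - {"gripper": 0, "delta_pos": [0, 0, 0], "dr": [0, 0, 0]}

```text
t: 22.57
ee_pos: [518.6, 365.1, 152.4]
orientation: [1.39, 1.081, -1.39]
ft_force: [0.4, 0.7, -1.5]
width: 9.6
```

Call:
apply_moves:
  increments:
    - {"gripper": 0, "delta_pos": [0.1, 0, 0], "dr": [0, 0, 0]}
    - {"gripper": 0, "delta_pos": [0, 0, 0], "dr": [0, 0, 0]}
    - {"gripper": 0, "delta_pos": [0.1, 0, 0], "dr": [0, 0, 0]}
    - {"gripper": 0, "delta_pos": [0, 0, 0], "dr": [0, 0, 0]}
    - {"gripper": 0, "delta_pos": [0, 0, 0], "dr": [0, 0, 0]}

```text
t: 22.98
ee_pos: [518.6, 365.1, 151.0]
orientation: [1.39, 1.081, -1.39]
ft_force: [-1.2, -1.4, 5.6]
width: 9.7
```

Call:
apply_moves:
  increments:
    - {"gripper": 0, "delta_pos": [0.1, 0, 0], "dr": [0, 0, 0]}
    - {"gripper": 0, "delta_pos": [0, 0, 0], "dr": [0, 0, 0]}
    - {"gripper": 0, "delta_pos": [0, 0, 0], "dr": [0, 0, 0]}
    - {"gripper": 0, "delta_pos": [0, 0, 0], "dr": [0, 0, 0]}
    - {"gripper": 0, "delta_pos": [0, 0, 0], "dr": [0, 0, 0]}

```text
t: 23.4
ee_pos: [518.7, 365.2, 150.9]
orientation: [1.39, 1.081, -1.389]
ft_force: [-4.7, -2.4, 11.8]
width: 9.9
```

Contact came at the predicted height (force up to 12 N). I'll unload it, open a little and withdraw upward.

Call:
apply_moves:
  increments:
    - {"gripper": 0, "delta_pos": [-0.15, 0, 0], "dr": [0, 0, 0]}
    - {"gripper": 0, "delta_pos": [0, 0, 0], "dr": [0, 0, 0]}
    - {"gripper": 16, "delta_pos": [0, 0, 0], "dr": [0, 0, 0]}
    - {"gripper": 20, "delta_pos": [0, 0, 0], "dr": [0, 0, 0]}
    - {"gripper": 26, "delta_pos": [0, 0, 0], "dr": [0, 0, 0]}

```text
t: 23.82
ee_pos: [518.5, 365.0, 150.6]
orientation: [1.39, 1.081, -1.39]
ft_force: [0.3, 0.4, -0.7]
width: 20.7
```

Call:
apply_moves:
  increments:
    - {"gripper": 26, "delta_pos": [0, 0, 0], "dr": [0, 0, 0]}
    - {"gripper": 26, "delta_pos": [0, 0, 0], "dr": [0, 0, 0]}
    - {"gripper": 26, "delta_pos": [0, 0, 0], "dr": [0, 0, 0]}
    - {"gripper": 26, "delta_pos": [0, 0, 0], "dr": [0, 0, 0]}
    - {"gripper": 26, "delta_pos": [0, 0, 0], "dr": [0, 0, 0]}

```text
t: 24.23
ee_pos: [518.5, 365.1, 150.8]
orientation: [1.39, 1.081, -1.39]
ft_force: [0.3, -0.2, 0.6]
width: 23.0
```

```bash
cat >> h.py <<'E'
def hooktag(name):
    "tag points seen near the hook, in the hook's frame"
    from workcell import ctrl
    d=ctrl.get_image("scene"); np.savez(f"pics/{name}.npz",**d); W=cloud(d); im=d["img"].astype(int)
    c,s=np.cos(-.245),np.sin(-.245); L=(W[...,:2]-[517,366])@np.array([[c,-s],[s,c]])
    m=(im[...,0]>130)&(im[...,0]-im[...,2]>80)&(im[...,1]<im[...,0]-50)&(abs(L[...,0])<60)&(abs(L[...,1])<70)&(W[...,2]>50)&(W[...,2]<230)&(d["range_z"]>0)
    q=np.c_[L[m],W[...,2][m]]; v=np.linalg.svd(q-q.mean(0),full_matrices=False)[2][2]; v=v*np.sign(v[0])
    print(len(q),np.percentile(q,[1,50,99],axis=0).round(1).tolist(),"normal in hook frame",v.round(3)); return d
E
python3 -c "
from h import *
pose(); hooktag('scene12')"
```

```text
t24.23 p [518.5 365.1 150.8] yaw(y) -0.2485 down [-0. -0. -1.] F [ 0.3 -0.2  0.6] w 23.0 q [ 0.59  0.49  1.64 -0.    1.02  0.84]
280 [[3.8, -43.5, 75.6], [8.2, -23.6, 129.2], [12.6, 36.7, 199.5]] normal in hook frame [ 1.     0.001 -0.   ]
```

The tag hangs upright and square to the hook. Withdrawing straight up.

Call:
apply_moves:
  increments:
    - {"gripper": 26, "delta_pos": [-0.5, 0, 0], "dr": [0, 0, 0]}
    - {"gripper": 26, "delta_pos": [-1, 0, 0], "dr": [0, 0, 0]}
    - {"gripper": 26, "delta_pos": [-1.5, 0, 0], "dr": [0, 0, 0]}
    - {"gripper": 26, "delta_pos": [-2, 0, 0], "dr": [0, 0, 0]}
    - {"gripper": 26, "delta_pos": [-3, 0, 0], "dr": [0, 0, 0]}

```text
t: 24.7
ee_pos: [517.5, 364.3, 230.5]
orientation: [1.387, 1.081, -1.393]
ft_force: [0.5, 0.4, 0.4]
width: 22.5
```

Call:
apply_moves:
  increments:
    - {"gripper": 26, "delta_pos": [-3, 0, 0], "dr": [0, 0, 0]}
    - {"gripper": 26, "delta_pos": [-3, 0, 0], "dr": [0, 0, 0]}
    - {"gripper": 26, "delta_pos": [-2, 0, 0], "dr": [0, 0, 0]}
    - {"gripper": 26, "delta_pos": [0, 0, 0], "dr": [0, 0, 0]}
    - {"gripper": 26, "delta_pos": [0, 0, 0], "dr": [0, 0, 0]}

```text
t: 25.12
ee_pos: [519.1, 365.5, 312.9]
orientation: [1.393, 1.081, -1.387]
ft_force: [0.3, 0.2, -0.3]
width: 22.8
```

Call:
apply_moves:
  increments:
    - {"gripper": 26, "delta_pos": [0, 0, 0], "dr": [0, 0, 0]}
    - {"gripper": 26, "delta_pos": [0, 0, 0], "dr": [0, 0, 0]}
    - {"gripper": 26, "delta_pos": [0, 0, 0], "dr": [0, 0, 0]}
    - {"gripper": 26, "delta_pos": [0, 0, 0], "dr": [0, 0, 0]}
    - {"gripper": 26, "delta_pos": [0, 0, 0], "dr": [0, 0, 0]}

```text
t: 25.53
ee_pos: [518.3, 364.9, 310.0]
orientation: [1.389, 1.081, -1.391]
ft_force: [0.4, -0.4, 1.0]
width: 22.9
```

Run:
```python
from h import *
from workcell import ctrl
pose(); d=hooktag('scene13')
t=ctrl.get_image("top"); np.savez("pics/top13.npz",**t)
A=cv2.resize(d["img"][135:345,325:485],None,fx=2.5,fy=2.5,interpolation=cv2.INTER_CUBIC); T=cv2.resize(t["img"],(400,300))
cv2.imwrite("pics/end13.png",np.hstack([A,cv2.copyMakeBorder(T,0,A.shape[0]-300,0,0,0)])[:,:,::-1])
# bystanders: image change in scene view outside robot
a=load("scene0")["img"].astype(int); m=(abs(a-d["img"].astype(int)).max(2)>60).astype(np.uint8); m=cv2.morphologyEx(m,cv2.MORPH_OPEN,np.ones((3,3)))
for b in blobs(m,25): print(cv2.boundingRect(b))
```

```text
t25.53 p [518.3 364.9 310. ] yaw(y) -0.2485 down [-0.001 -0.001 -1.   ] F [ 0.4 -0.4  1. ] w 22.9 q [ 0.59  0.33  1.49 -0.    1.32  0.84]
389 [[2.7, -43.4, 75.2], [8.0, -13.3, 157.4], [12.4, 37.0, 201.8]] normal in hook frame [ 1.    -0.004  0.002]
(341, 262, 14, 8)
(321, 254, 14, 9)
(235, 213, 9, 10)
(181, 198, 9, 12)
(354, 193, 47, 19)
(234, 184, 105, 29)
(232, 158, 132, 31)
(406, 153, 22, 52)
(211, 151, 10, 8)
(177, 123, 23, 38)
(203, 121, 17, 23)
(158, 90, 14, 27)
(346, 78, 8, 14)
(416, 48, 16, 7)
(424, 46, 15, 4)
(361, 36, 21, 14)
(224, 21, 23, 46)
(342, 9, 13, 7)
(390, 0, 68, 39)
(342, 0, 44, 30)
(164, 0, 38, 87)
```

View pics/end13.png

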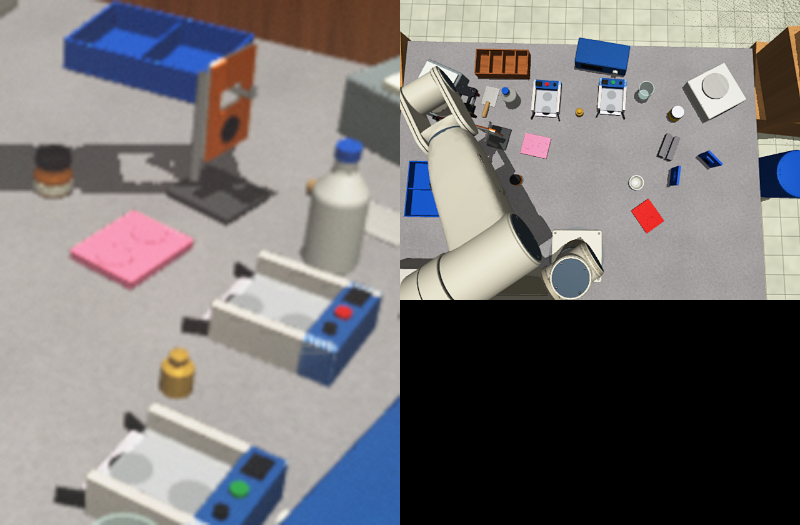

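The tag hangs by its window at rest, orange face outward, with the hook tip showing at (235,92). The plate is in the green bay, the gripper is clear, and the bystanders are where they were. Handing in.

```bash
python3 -c "
from workcell import ctrl
print(ctrl.close_job())"
```

```text
the job is handed in; nothing more can be done
None
```

The plate is fully home in the green-lamp bay and the tag hangs on the hook with its orange face outward. I handed the job in at about 26 s; it gave no verdict.

**Plate:** I pushed it flat along the bench with both fingertips, first sideways onto the bay's axis, then in until the stop was felt at about 11 N. Its outer edge read x' = −84 to −86.5 mm in both views (nominal −85). It protrudes as far as the fixed plate in the full bay.

**Tag:** I gripped it on the bar above the window, turned it, threaded it over the hook tip and lowered it until it rested, then released it and withdrew upward. After release it was square to the hook within 0.01 rad and upright. It sat about 3 mm along and 3 mm sideways from the middle of the bar, and did not move between the two last looks.

**Bystanders:** before/after scene-camera pictures show changes only at the plate, the tag and hook, and the arm and its shadow. The tag's old place in its stand did not register in that check, though the last top picture shows the stand empty. I did not measure each bystander separately.

**What disagreed:**
- **Finger length:** the fingertips are about 27 mm behind the reported TCP, not 8 mm ahead as stated. My first two pushes passed over the plate without touching it; after that I worked with the measured offset.
- **Camera offset:** the two cameras differed by about 2–4 mm in y and z. I allowed for this.

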